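# Nest the portion cups and seal the stacks

### The job

Put the portion cups away: nest all the large cups into one upright stack in the middle of the large round board, and all the small cups into one in the middle of the small board, every cup fully home in the one below. When all the cups are stacked, cover each stack with the lid of its size, and once both lids sit flat, press both lid buttons all the way down to seal them (not before). Do not knock over any of the jars.

Things in the scene. Friction and masses are not known exactly. Their poses are not given: they have to be found in the camera images.
- large_cup1: large white stoneware cup 1 (may be absent), upright, mouth up: straight upper half 66 mm across and 30 mm tall, wall 3 mm, above a tapering lower half 30 mm tall (42 mm across at the foot, 55 mm at the shoulder); 60 mm tall in all. Origin: centre of its underside, z up. In another large cup its shoulder rests on the lower rim, so each nested cup stands 30 mm higher than the one below.
- large_cup2: large white stoneware cup 2 (may be absent), upright, mouth up: straight upper half 66 mm across and 30 mm tall, wall 3 mm, above a tapering lower half 30 mm tall (42 mm across at the foot, 55 mm at the shoulder); 60 mm tall in all. Origin: centre of its underside, z up. In another large cup its shoulder rests on the lower rim, so each nested cup stands 30 mm higher than the one below.
- large_cup3: large white stoneware cup 3 (may be absent), upright, mouth up: straight upper half 66 mm across and 30 mm tall, wall 3 mm, above a tapering lower half 30 mm tall (42 mm across at the foot, 55 mm at the shoulder); 60 mm tall in all. Origin: centre of its underside, z up. In another large cup its shoulder rests on the lower rim, so each nested cup stands 30 mm higher than the one below.
- small_cup1: small white stoneware cup 1 (may be absent), upright, mouth up: straight upper half 52 mm across and 24 mm tall, wall 3 mm, above a tapering lower half 24 mm tall (32 mm across at the foot, 42 mm at the shoulder); 48 mm tall in all. Origin: centre of its underside, z up. In another small cup its shoulder rests on the lower rim, so each nested cup stands 24 mm higher than the one below.
- small_cup2: small white stoneware cup 2 (may be absent), upright, mouth up: straight upper half 52 mm across and 24 mm tall, wall 3 mm, above a tapering lower half 24 mm tall (32 mm across at the foot, 42 mm at the shoulder); 48 mm tall in all. Origin: centre of its underside, z up. In another small cup its shoulder rests on the lower rim, so each nested cup stands 24 mm higher than the one below.
- small_cup3: small white stoneware cup 3 (may be absent), upright, mouth up: straight upper half 52 mm across and 24 mm tall, wall 3 mm, above a tapering lower half 24 mm tall (32 mm across at the foot, 42 mm at the shoulder); 48 mm tall in all. Origin: centre of its underside, z up. In another small cup its shoulder rests on the lower rim, so each nested cup stands 24 mm higher than the one below.
- large_lid: large lid, standing on its plug: a white disc 68 mm across, 6 mm thick, over a dark round plug 53 mm across and 10 mm deep that drops into the mouth of a large cup; on top a grey push button 26 mm across that stands 22 mm above the disc when up. Origin: centre of the plug's underside, z up (the disc's underside is at 10 mm, its top at 16 mm, the button's top at 38 mm).
- small_lid: small lid, standing on its plug: a white disc 54 mm across, 6 mm thick, over a dark round plug 40 mm across and 10 mm deep that drops into the mouth of a small cup; on top a grey push button 22 mm across that stands 22 mm above the disc when up. Origin: centre of the plug's underside, z up (the disc's underside is at 10 mm, its top at 16 mm, the button's top at 38 mm).
- large_button (a joint): push button of the large lid: 0 up (unlocked), 0.010 m fully down (sealed); slides along the lid's axis with about 8 N of friction and stays where it is left
- large_button_top (a point): centre of the top face of the large lid's button
- small_button (a joint): push button of the small lid: 0 up (unlocked), 0.010 m fully down (sealed); slides along the lid's axis with about 8 N of friction and stays where it is left
- small_button_top (a point): centre of the top face of the small lid's button
- large_board: large round wooden board, 104 mm across, 12 mm thick, fixed to the table. Origin: centre of its underside; cups stand on its top at 12 mm
- small_board: small round wooden board, 86 mm across, 12 mm thick, fixed to the table. Origin: centre of its underside; cups stand on its top at 12 mm
- jar1: bystander: closed amber jar with a brass-coloured cap, 58 mm across, 75 mm tall. Origin: centre of its underside
- jar2: bystander: closed amber jar with a brass-coloured cap, 72 mm across, 110 mm tall. Origin: centre of its underside
- jar3: bystander: closed amber jar with a brass-coloured cap, 72 mm across, 110 mm tall. Origin: centre of its underside
Not all that is in view belongs to the job. Leave any red look-alike of the small_cup3 alone.

How it is judged:
On the way, in this order (a step that is already met when the one before it is completed fails the run):
1. all the cups are nested in their two stacks on their boards (horizontal distance between each of large_cup1, large_cup2, large_cup3 and large_board below 0.022 m and angle between each of large_cup1, large_cup2, large_cup3, small_cup1, small_cup2, small_cup3's own z axis and vertical below 0.08 rad and (height (world z) of large_cup1 between 0.008 and 0.016 m or height (world z) of large_cup1 between 0.038 and 0.046 m or height (world z) of large_cup1 between 0.068 and 0.076 m) and (height (world z) of large_cup2 between 0.008 and 0.016 m or height (world z) of large_cup2 between 0.038 and 0.046 m or height (world z) of large_cup2 between 0.068 and 0.076 m) and (height (world z) of large_cup3 between 0.008 and 0.016 m or height (world z) of large_cup3 between 0.038 and 0.046 m or height (world z) of large_cup3 between 0.068 and 0.076 m) and horizontal distance between each of small_cup1, small_cup2, small_cup3 and small_board below 0.022 m and (height (world z) of small_cup1 between 0.008 and 0.016 m or height (world z) of small_cup1 between 0.032 and 0.04 m or height (world z) of small_cup1 between 0.056 and 0.064 m) and (height (world z) of small_cup2 between 0.008 and 0.016 m or height (world z) of small_cup2 between 0.032 and 0.04 m or height (world z) of small_cup2 between 0.056 and 0.064 m) and (height (world z) of small_cup3 between 0.008 and 0.016 m or height (world z) of small_cup3 between 0.032 and 0.04 m or height (world z) of small_cup3 between 0.056 and 0.064 m)), for 0.2 s.
2. both lids sit flat on their stacks, buttons still up (all of step 1 and horizontal distance between large_lid and large_board below 0.025 m and angle between each of large_lid, small_lid's own z axis and vertical below 0.08 rad and (height (world z) of large_lid between 0.088 and 0.096 m or height (world z) of large_lid between 0.118 and 0.126 m) and z of large_lid in the frame of large_cup1 above 0.044 m and z of large_lid in the frame of large_cup2 above 0.044 m and z of large_lid in the frame of large_cup3 above 0.044 m and horizontal distance between small_lid and small_board below 0.025 m and (height (world z) of small_lid between 0.07 and 0.078 m or height (world z) of small_lid between 0.094 and 0.102 m) and z of small_lid in the frame of small_cup1 above 0.032 m and z of small_lid in the frame of small_cup2 above 0.032 m and z of small_lid in the frame of small_cup3 above 0.032 m and value of joint each of large_button, small_button below 0.006 m), for 0.2 s.
3. both buttons are pressed down (all of step 1 and value of joint each of large_button, small_button above 0.008 m and horizontal distance between large_lid and large_board below 0.025 m and angle between each of large_lid, small_lid's own z axis and vertical below 0.08 rad and (height (world z) of large_lid between 0.088 and 0.096 m or height (world z) of large_lid between 0.118 and 0.126 m) and z of large_lid in the frame of large_cup1 above 0.044 m and z of large_lid in the frame of large_cup2 above 0.044 m and z of large_lid in the frame of large_cup3 above 0.044 m and horizontal distance between small_lid and small_board below 0.025 m and (height (world z) of small_lid between 0.07 and 0.078 m or height (world z) of small_lid between 0.094 and 0.102 m) and z of small_lid in the frame of small_cup1 above 0.032 m and z of small_lid in the frame of small_cup2 above 0.032 m and z of small_lid in the frame of small_cup3 above 0.032 m), for 0.2 s.
At the end, for the whole second after the job is handed in: All cups nested, upright (0.08 rad), in two stacks within 22 mm of their boards' centres, each at its height within 4 mm; each lid flat on the top cup of its stack; both buttons at least 8 of 10 mm down; all at rest (all of step 3 and linear speed of each of large_cup1, large_cup2, large_cup3, small_cup1, small_cup2, small_cup3, large_lid, small_lid below 0.02 m/s); the robot touches nothing.
It fails at once if a jar is knocked over (angle between any of jar1, jar2, jar3's own z axis and vertical above 0.6 rad).
Of large_cup1, large_cup2, large_cup3 only 2 to 3 are there at a start; the rules pass over those that are not, and their reading is None.
Of small_cup1, small_cup2, small_cup3 only 2 to 3 are there at a start; the rules pass over those that are not, and their reading is None.
At some moment in a run one of large_lid, small_lid may be knocked a few centimetres aside while the robot is not near it.
Once in a run the grip may slacken for a moment while it holds something.
It also fails if it takes over 210 s, if anything falls off the work surface, if the arm or the gripper's body presses on something with over 40 N, if the wrist force passes 120 N, or if a joint passes its speed limit or range.

### The arm

A 6-joint arm with a two-finger parallel gripper is mounted at the origin on the work surface. World frame = base frame: x ahead of the robot, y to its left, z up, the work surface at z = 0. Lengths are in m, angles in rad, forces in N, time in s.
With the tool pointing down it reaches from about 0.375 to 0.9 m from the base axis. Payload 3.1 kg.
Tool frame: the origin (TCP) lies between the finger pads; the fingertips stand 17 mm ahead of it and the grasp point (between the pads) lies 2 mm behind it; x points along the fingers, z is the direction in which the jaws open and shut, and the axes are right-handed (so a half turn about x gives the same grasp; the last joint's range is limited). The gripper opens to 87 mm and grips with 3 to 60 N. Pads are 19 mm wide; open, the fingers measure 117 mm over their backs; the gripper's body (75 mm by 190 mm) begins 51 mm behind the grasp point.
Start: joints at [0.987, 0.527, 1.433, -0, 1.181, -0.178], TCP at [0.247, 0.574, 0.24] pointing down, gripper open.
Joint ranges: [-3.08, 3.08], [-0.75, 2.2], [0.22, 2.44], [-1.43, 4.57], [0, 2.65], [-2.85, 2.85]. Speed limits (rad/s): [2.79, 2.79, 3.14, 3.14, 3.14, 3.14].

### API

Orientations are given as a unit quaternion [w, x, y, z].
In Python, from bench import bot gives the robot as it stands.
- The arm moves only by the tool carry_out, never from a script. Its argument "commands" is a list of rows, each an object with "slide": the shift along the tool's x, y, z in m, a list of three; "delta_rot": the turn, a rotation vector about the tool's x, y, z in rad, a list of three. A call has 1 to 20 rows; each row is the pose to reach, as a shift and turn from the pose commanded when the call began, along the tool's axes at that moment; what a row does not reach only later rows make up. A row lasts 1/8 s, in which the tool goes at most 62.5 mm and 10.7 degrees, less where a joint would pass 70% of its speed; a pose out of reach is approached as far as the arm can. A call with a gripper value outside its range is refused whole. "gripper" is the closure in counts, from 0 (fully open) to 255 (shut), set as the call begins (left out, the last holds). The fingers move at their own pace and stop on an object; "grip_force" is the grip in N (left out, the last holds). Time passes only in rows, so rows that repeat a pose let the fingers close. It gives the time, the measured TCP pose, the force and the opening at its end, in the units of the state.
- bot.sense(): the state, without advancing time (a new reading comes with each control period).
- bot.capture(name): name is "side" or "top" or "wrist"; returns (picture, depth): 480x640x3 uint8, red, green, blue; 480x640 float32, m along the optical axis (not along the pixel's ray), 0 where there is no reading.
- bot.get_calibration(name): a dict with "mtx" (3x3 intrinsics, pixels), "R" (3x3) and "t" (3): a world point X has camera coordinates R X + t. Camera axes: x right, y down, z forward; pixel columns grow to the right and rows downward; lengths in m; the calibration is good to about 2 mm. A picture is of the moment at which its call begins: read the wrist's pose just before it. get_calibration takes no time and is no camera call; for the wrist camera it gives the pose at the moment of the call.
- bot.close_job(): hands the job in, once; it reports no verdict.
The state is a dict: "clock": time; "joints": joint angles; "dq": joint speeds; "joint_torque": joint torques, N m; "tcp_pos": TCP position; "tool_rot": TCP orientation; "force": force on the tool from outside, world axes, zero at the start; "torque": the same for the moment, N m; "finger_gap": finger opening in m.
Only numpy, scipy, OpenCV 4.12 (cv2) and the standard library are available. Lean on these libraries where they do the work, as an engineer would, in place of code of your own. Each camera call takes 0.05 s, during which the arm holds its last target.

## Working session

There is one attempt and no reset: what is moved stays moved. The work goes in short steps, Python scripts to look and compute and a tool call to move; the robot and the scene stay as the last step left them, time stands still between calls to the robot, and variables do not carry over. Pictures are saved under pics/ and viewed, and the job is handed in when it is done.

Besides the shell and the picture viewer there is one more tool, called as a command line: name --argument value ..., lists and objects as JSON in quotes. carry_out: Moves the arm, as the interface text tells. Its arguments: {"type":"object","properties":{"commands":{"type":"array"},"gripper":{"type":"number"},"grip_force":{"type":"number"}},"required":["commands"]}

```bash
ls; mkdir -p pics; python3 - <<'E'
from bench import bot
import cv2,numpy as np
print(bot.sense())
for n in ["side","top"]:
    p,d=bot.capture(n)
    cv2.imwrite(f"pics/{n}0.png",p[:,:,::-1]); np.save(f"{n}0.npy",d)
    c=bot.get_calibration(n); print(n,c)
E
```

```text
pics
{'clock': 0.0, 'joints': array([ 9.86501194e-01,  5.28471877e-01,  1.43389163e+00, -1.13680938e-06,
        1.18135610e+00, -1.78485880e-01]), 'dq': array([ 0.00085037, -0.00108341,  0.00194771,  0.00081649,  0.0010825 ,
        0.00021732]), 'joint_torque': array([-2.00201190e-03, -4.40047646e+01, -1.76591456e+01,  6.31397171e-02,
        5.80892572e-02, -1.44967553e-04]), 'tcp_pos': array([0.24631011, 0.57367764, 0.23857146]), 'tool_rot': array([ 0.58980858, -0.38928095,  0.59119119,  0.38868904]), 'force': array([ 0.59446427, -1.02794298,  0.35327786]), 'torque': array([-0.04985026, -0.00445083, -0.00115743]), 'finger_gap': 0.0871905831944616}
side {'mtx': array([[458.97070791,   0.        , 320.08818401],
       [  0.        , 458.97070791, 235.94497625],
       [  0.        ,   0.        ,   1.        ]]), 'R': array([[ 0.94121504, -0.33758655, -0.01223031],
       [-0.23255152, -0.62126002, -0.74830193],
       [ 0.24501846,  0.7071572 , -0.66324554]]), 't': array([-0.48332934,  0.16049701,  0.91310416])}
top {'mtx': array([[459.21096152,   0.        , 312.13547839],
       [  0.        , 459.21096152, 236.77508017],
       [  0.        ,   0.        ,   1.        ]]), 'R': array([[ 0.0135404 , -0.99967308,  0.0216886 ],
       [-0.99511501, -0.01559362, -0.09748306],
       [ 0.09778939, -0.02026269, -0.99500083]]), 't': array([-0.01471246,  0.53462873,  1.05716258])}
```

View pics/top0.png

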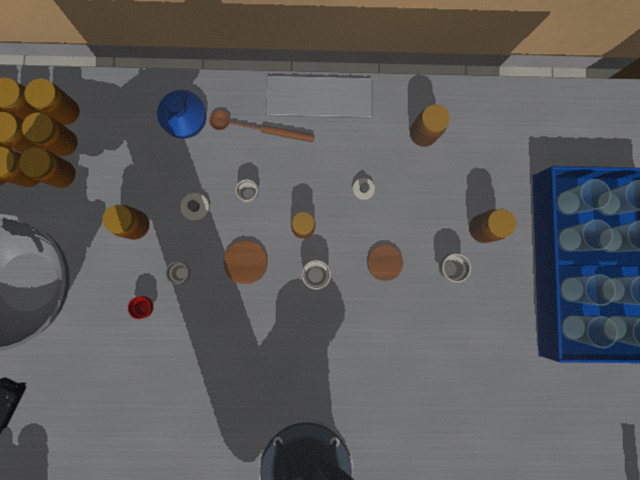

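View pics/side0.png

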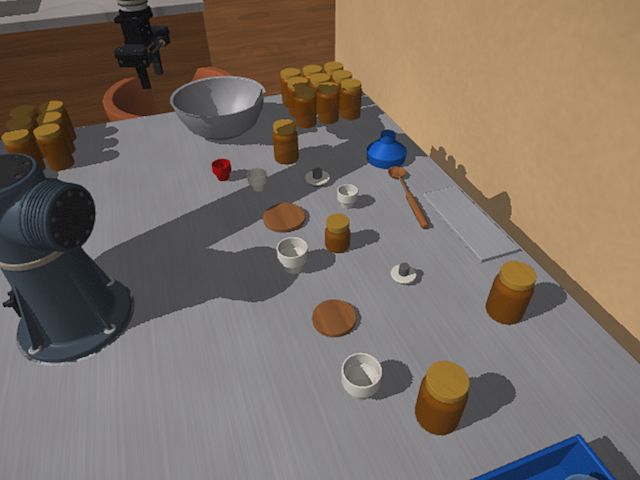

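```bash
cat > h.py <<'E'
import numpy as np,cv2
from bench import bot
def world(d,c,mask=None):
    v,u=np.indices(d.shape); K=c["mtx"]
    X=np.stack([(u-K[0,2])/K[0,0]*d,(v-K[1,2])/K[1,1]*d,d],-1)
    return (X-c["t"])@c["R"]
def ray(u,v,z,c):
    K=c["mtx"]; r=c["R"].T@np.array([(u-K[0,2])/K[0,0],(v-K[1,2])/K[1,1],1.]); o=-c["R"].T@c["t"]
    return o+r*(z-o[2])/r[2]
def circ(P):
    A=np.c_[2*P[:,:2],np.ones(len(P))]; s=np.linalg.lstsq(A,(P[:,:2]**2).sum(1),rcond=None)[0]
    return s[0],s[1],np.sqrt(s[2]+s[0]**2+s[1]**2)
def rimfit(mask_pts_pix,z,c):
    # outer contour pixels -> plane z -> circle
    P=np.array([ray(u,v,z,c) for u,v in mask_pts_pix]); return circ(P)
E
python3 - <<'E'
from h import *
im=cv2.imread("pics/top0.png"); d=np.load("top0.npy"); c=bot.get_calibration("top")
W=world(d,c)
for n,(u,v) in dict(lb=(246,262),sb=(385,263),LA=(316,275),LB=(456,268),SA=(247,189),SB=(178,272),lidA=(195,206),lidB=(364,188),jA=(303,225),jB=(126,222),jC=(430,125),jD=(492,225),red=(140,307)).items():
    r=24 if n in('lb','sb') else 16
    s=W[v-r:v+r,u-r:u+r].reshape(-1,3); s=s[np.isfinite(s).all(1)]
    z=np.percentile(s[:,2],98); 
    top=s[s[:,2]>max(z-0.008,0.006)]
    m=s[s[:,2]>0.006]
    print(n,'zmax %.3f'%z,'top c',top.mean(0).round(3), 'bbox', ((top.min(0)+top.max(0))/2).round(3),(top.max(0)-top.min(0)).round(3),len(top))
a=cv2.resize(im[150:330,90:520],None,fx=1.8,fy=1.8,interpolation=cv2.INTER_CUBIC); cv2.imwrite("pics/crop0.png",a)
E
```

```text
lb zmax 0.016 top c [0.474 0.15  0.018] bbox [0.475 0.108 0.556] [0.102 0.186 1.096] 1475
sb zmax 0.016 top c [ 0.478 -0.181  0.023] bbox [ 0.474 -0.105  0.556] [0.091 0.24  1.096] 991
LA zmax 0.062 top c [ 0.447 -0.015  0.085] bbox [ 0.447 -0.016  0.579] [0.063 0.064 1.05 ] 128
LB zmax 0.062 top c [ 0.466 -0.328  0.086] bbox [ 0.464 -0.177  0.579] [0.071 0.384 1.05 ] 157
SA zmax 0.050 top c [0.633 0.143 0.088] bbox [0.547 0.094 0.573] [0.237 0.157 1.062] 106
SB zmax 0.050 top c [0.446 0.296 0.066] bbox [0.447 0.17  0.573] [0.05  0.311 1.062] 116
lidA zmax 0.040 top c [0.596 0.261 0.089] bbox [0.522 0.151 0.568] [0.187 0.273 1.073] 103
lidB zmax 0.039 top c [ 0.646 -0.124  0.081] bbox [ 0.548 -0.062  0.568] [0.237 0.155 1.073] 73
jA zmax 0.078 top c [0.561 0.015 0.085] bbox [0.508 0.015 0.587] [0.158 0.05  1.034] 403
jB zmax 0.114 top c [0.559 0.409 0.116] bbox [0.508 0.225 0.605] [0.159 0.42  0.998] 530
jC zmax 0.114 top c [ 0.794 -0.274  0.117] bbox [ 0.625 -0.143  0.605] [0.392 0.316 0.999] 473
jD zmax 0.113 top c [ 0.564 -0.414  0.114] bbox [ 0.512 -0.21   0.605] [0.166 0.451 0.999] 477
red zmax 0.050 top c [0.368 0.375 0.071] bbox [0.386 0.212 0.573] [0.087 0.393 1.062] 134
```

View pics/crop0.png

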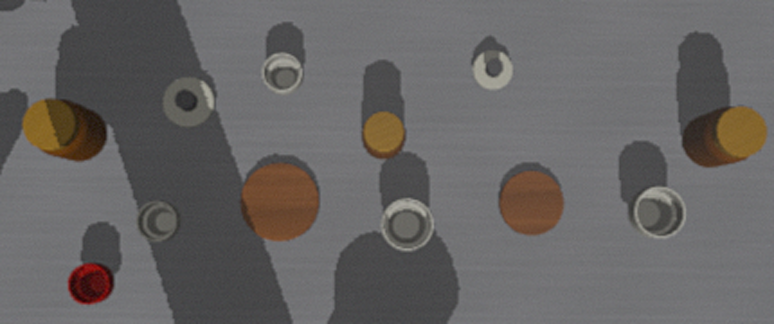

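```bash
cat >> h.py <<'E'
def rfit(P,R0,it=8):
    from scipy.optimize import least_squares
    f=lambda q:np.hypot(P[:,0]-q[0],P[:,1]-q[1])-R0
    s=least_squares(f,P[:,:2].mean(0),loss='soft_l1',f_scale=0.002); return s.x,np.sqrt(np.mean(s.fun**2))
E
python3 - <<'E'
from h import *
im=cv2.imread("pics/top0.png"); d=np.load("top0.npy"); c=bot.get_calibration("top")
W=world(d,c)
for n,(u,v,z0,z1,R) in dict(lb=(246,262,.009,.02,0),sb=(385,263,.009,.02,0),LA=(316,275,.054,.07,.0315),LB=(456,268,.054,.07,.0315),SA=(247,189,.042,.06,.0245),SB=(178,272,.042,.06,.0245),lidA=(195,206,.012,.024,0),lidB=(364,188,.012,.024,0),btA=(195,206,.03,.05,0),btB=(364,188,.03,.05,0),jA=(303,225,.07,.085,0),jB=(126,222,.1,.12,0),jD=(492,225,.1,.12,0)).items():
    r=28 if n in('lb','sb') else 18
    s=W[v-r:v+r,u-r:u+r].reshape(-1,3); s=s[(s[:,2]>z0)&(s[:,2]<z1)]
    print(n,len(s),'mean',s.mean(0).round(4),'mid',((np.percentile(s,1,0)+np.percentile(s,99,0))/2).round(4),'ext',(s.max(0)-s.min(0)).round(3), rfit(s,R) if R else '')
E
```

```text
lb 1438 mean [0.4744 0.1507 0.0127] mid [0.475  0.1504 0.0132] ext [0.102 0.102 0.01 ] 
sb 946 mean [ 0.4783 -0.1828  0.0124] mid [ 0.4781 -0.1829  0.013 ] ext [0.084 0.085 0.01 ] 
LA 126 mean [ 0.4479 -0.0162  0.0601] mid [ 0.4469 -0.0162  0.0594] ext [0.063 0.064 0.011] (array([ 0.44674324, -0.01650647]), np.float64(0.0009849229849084238))
LB 154 mean [ 0.4666 -0.3369  0.0594] mid [ 0.4672 -0.3367  0.0595] ext [0.064 0.065 0.01 ] (array([ 0.46669163, -0.33676571]), np.float64(0.0010651595975776835))
SA 103 mean [0.6409 0.1483 0.0477] mid [0.6407 0.1477 0.0482] ext [0.05  0.049 0.013] (array([0.64042447, 0.14754251]), np.float64(0.0010728726848478305))
SB 114 mean [0.4463 0.3007 0.0479] mid [0.4469 0.3008 0.0475] ext [0.05  0.051 0.012] (array([0.44654507, 0.30061457]), np.float64(0.0010369158633514162))
lidA 516 mean [0.6042 0.2731 0.0166] mid [0.6051 0.2738 0.0169] ext [0.067 0.067 0.011] 
lidB 304 mean [ 0.6542 -0.1291  0.0162] mid [ 0.655  -0.1295  0.0173] ext [0.052 0.051 0.011] 
btA 98 mean [0.6045 0.2734 0.0376] mid [0.6044 0.2745 0.037 ] ext [0.024 0.027 0.011] 
btB 71 mean [ 0.6552 -0.1295  0.0372] mid [ 0.6558 -0.1299  0.0361] ext [0.021 0.021 0.011] 
jA 399 mean [0.5622 0.0151 0.0751] mid [0.5622 0.0142 0.0753] ext [0.049 0.05  0.011] 
jB 619 mean [0.5599 0.4127 0.1103] mid [0.56   0.4123 0.108 ] ext [0.061 0.053 0.017] 
jD 550 mean [ 0.5646 -0.4167  0.1098] mid [ 0.565  -0.4157  0.1079] ext [0.061 0.049 0.015]
```

```bash
cat >> h.py <<'E'
from scipy.spatial.transform import Rotation as Ro
def go(p,jaw=None):
    """print slide/delta_rot from the measured pose to TCP p, tool down, jaw dir angle (rad, about world z)"""
    s=bot.sense(); w,x,y,z=s["tool_rot"]; R=Ro.from_quat([x,y,z,w]); M=R.as_matrix()
    sl=M.T@(np.array(p)-s["tcp_pos"])
    a0=np.arctan2(M[1,2],M[0,2])
    if jaw is None: jaw=a0
    best=None
    for k in (0,np.pi,-np.pi):
        zc=np.array([np.cos(jaw+k),np.sin(jaw+k),0]); xc=np.array([0,0,-1.]); T=np.c_[xc,np.cross(zc,xc),zc]
        rv=(R.inv()*Ro.from_matrix(T)).as_rotvec()
        if best is None or np.linalg.norm(rv)<np.linalg.norm(best): best=rv
    print('tcp',s["tcp_pos"].round(4),'jaw %.3f'%a0,'tool x',M[:,0].round(3),'j6 %.2f'%s["joints"][5],'gap %.4f'%s["finger_gap"],'F',s["force"].round(1),'t %.2f'%s["clock"])
    print('slide',sl.round(4).tolist(),'rot',best.round(3).tolist())
E
python3 - <<'E'
from h import *
go([.447,-.0165,.20],np.pi/2)
E
```

```text
tcp [0.2463 0.5737 0.2387] jaw 1.165 tool x [-0.001 -0.002 -1.   ] j6 -0.18 gap 0.0864 F [-0.4  0.5 -0.4] t 0.10
slide [0.0394, -0.4174, -0.463] rot [-0.406, -0.002, -0.001]
```

carry_out --commands '[{"slide": [0.039, -0.417, -0.463], "delta_rot": [-0.406, 0, 0]}, {"slide": [0.039, -0.417, -0.463], "delta_rot": [-0.406, 0, 0]}, {"slide": [0.039, -0.417, -0.463], "delta_rot": [-0.406, 0, 0]}, {"slide": [0.039, -0.417, -0.463], "delta_rot": [-0.406, 0, 0]}, {"slide": [0.039, -0.417, -0.463], "delta_rot": [-0.406, 0, 0]}, {"slide": [0.039, -0.417, -0.463], "delta_rot": [-0.406, 0, 0]}, {"slide": [0.039, -0.417, -0.463], "delta_rot": [-0.406, 0, 0]}, {"slide": [0.039, -0.417, -0.463], "delta_rot": [-0.406, 0, 0]}, {"slide": [0.039, -0.417, -0.463], "delta_rot": [-0.406, 0, 0]}, {"slide": [0.039, -0.417, -0.463], "delta_rot": [-0.406, 0, 0]}, {"slide": [0.039, -0.417, -0.463], "delta_rot": [-0.406, 0, 0]}, {"slide": [0.039, -0.417, -0.463], "delta_rot": [-0.406, 0, 0]}, {"slide": [0.039, -0.417, -0.463], "delta_rot": [-0.406, 0, 0]}, {"slide": [0.039, -0.417, -0.463], "delta_rot": [-0.406, 0, 0]}]' --gripper 0

```text
clock: 1.85
tcp_pos: [0.4464, -0.0143, 0.2006]
tool_rot: [0.499, -0.501, 0.499, 0.501]
force: [-0.1, 0.3, 0.7]
finger_gap: 0.0869
```

```bash
python3 - <<'E'
from h import *
go([.447,-.0165,.05],np.pi/2)
c=bot.get_calibration("wrist"); p,d=bot.capture("wrist"); np.save("w1.npy",d); np.savez("w1c.npz",**c)
cv2.imwrite("pics/w1.png",p[:,:,::-1])
W=world(d,c); v,u=np.indices(d.shape)
m=(W[...,2]>.054)&(W[...,2]<.066)&(d>0)&(p.max(2)>60)&(p.max(2).astype(int)-p.min(2)<40)
s=W[m]; s=s[np.hypot(s[:,0]-.447,s[:,1]+.0165)<.045]; print(len(s),s.mean(0),rfit(s,.0315))
E
```

```text
tcp [ 0.4464 -0.0143  0.2006] jaw 1.574 tool x [-0.  0. -1.] j6 -1.86 gap 0.0869 F [-0.1  0.3  0.7] t 1.85
slide [0.1506, -0.0006, -0.0023] rot [0.003, 0.0, -0.0]
1023 [ 0.44480868 -0.01476642  0.05891811] (array([ 0.44377003, -0.0149397 ]), np.float64(0.001019108588805353))
```

View pics/w1.png

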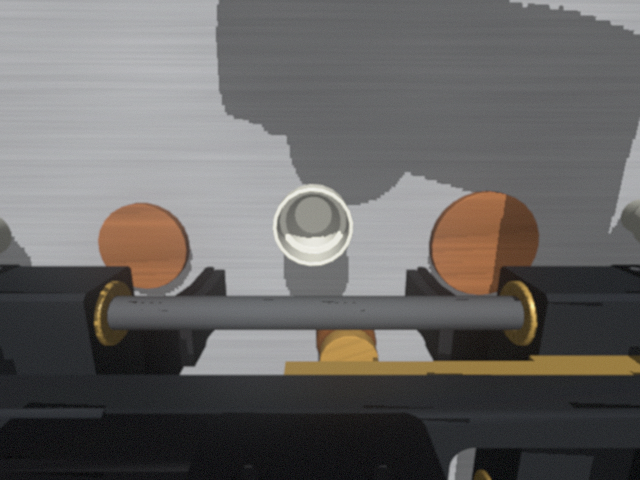

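carry_out --commands '[{"slide": [0.06, 0.001, -0.0015], "delta_rot": [0, 0, 0]}, {"slide": [0.11, 0.001, -0.0015], "delta_rot": [0, 0, 0]}, {"slide": [0.14, 0.001, -0.0015], "delta_rot": [0, 0, 0]}, {"slide": [0.154, 0.001, -0.0015], "delta_rot": [0, 0, 0]}, {"slide": [0.154, 0.001, -0.0015], "delta_rot": [0, 0, 0]}]' --gripper 0

```text
clock: 2.52
tcp_pos: [0.4459, -0.0168, 0.0462]
tool_rot: [0.5, -0.5, 0.5, 0.501]
force: [0.2, -0.7, 0.4]
finger_gap: 0.0868
```

carry_out --commands '[{"slide": [0, 0, 0], "delta_rot": [0, 0, 0]}, {"slide": [0, 0, 0], "delta_rot": [0, 0, 0]}, {"slide": [0, 0, 0], "delta_rot": [0, 0, 0]}, {"slide": [0, 0, 0], "delta_rot": [0, 0, 0]}, {"slide": [0, 0, 0], "delta_rot": [0, 0, 0]}, {"slide": [0, 0, 0], "delta_rot": [0, 0, 0]}]' --gripper 255 --grip_force 20

```text
clock: 3.28
tcp_pos: [0.4466, -0.0173, 0.0475]
tool_rot: [-0.5, 0.501, -0.5, -0.499]
force: [-0.2, 1.3, 7.8]
finger_gap: 0.068
```

```bash
python3 - <<'E'
from h import *
go([.475,.1505,.15],np.pi/2)
p,d=bot.capture("side");cv2.imwrite("pics/s1.png",p[:,:,::-1])
E
```

```text
tcp [ 0.4466 -0.0173  0.0475] jaw 1.571 tool x [ 0.002 -0.    -1.   ] j6 -1.86 gap 0.0680 F [-0.2  1.3  7.8] t 3.27
slide [-0.1025, -0.0286, 0.1678] rot [0.0, -0.0, 0.002]
```

View pics/s1.png

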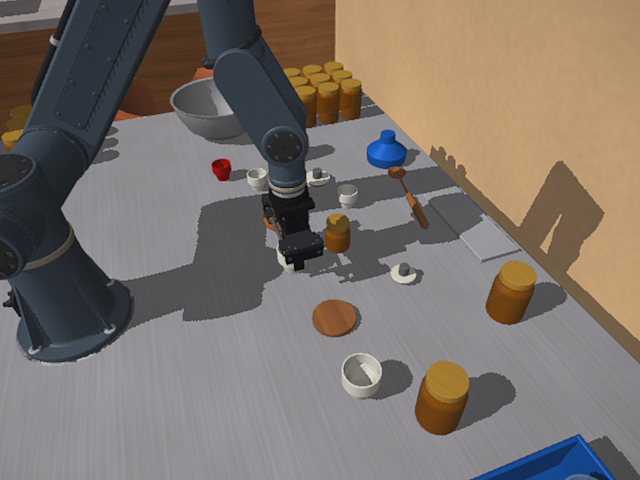

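carry_out --commands '[{"slide": [-0.01, 0, 0], "delta_rot": [0, 0, 0]}, {"slide": [-0.02, 0, 0], "delta_rot": [0, 0, 0]}, {"slide": [-0.04, 0, 0], "delta_rot": [0, 0, 0]}, {"slide": [-0.06, 0, 0], "delta_rot": [0, 0, 0]}, {"slide": [-0.08, 0, 0], "delta_rot": [0, 0, 0]}, {"slide": [-0.08, 0, 0], "delta_rot": [0, 0, 0]}]'

```text
clock: 4.08
tcp_pos: [0.4469, -0.0175, 0.128]
tool_rot: [-0.501, 0.501, -0.499, -0.499]
force: [0.5, -0.2, -2.4]
finger_gap: 0.0687
```

```bash
python3 - <<'E'
from h import *
go([.475,.1505,.15],np.pi/2)
p,d=bot.capture("side");cv2.imwrite("pics/s2.png",cv2.resize(p[180:340,200:400,::-1],None,fx=3,fy=3))
E
```

```text
tcp [ 0.4469 -0.0175  0.128 ] jaw 1.571 tool x [ 0.004 -0.001 -1.   ] j6 -1.86 gap 0.0687 F [ 0.5 -0.2 -2.4] t 4.08
slide [-0.0221, -0.0283, 0.168] rot [0.0, -0.001, 0.004]
```

View pics/s2.png

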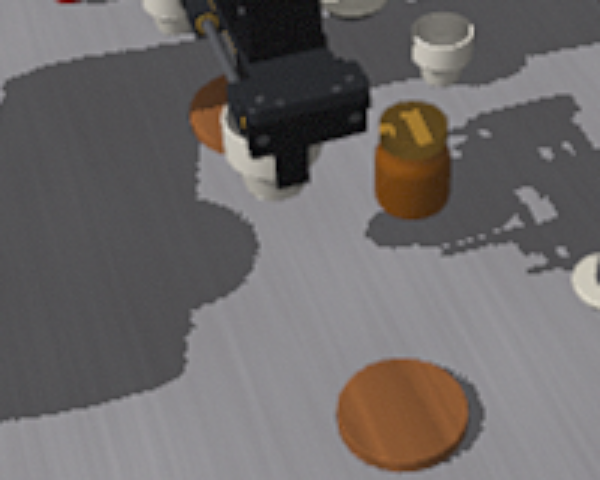

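carry_out --commands '[{"slide": [-0.004, -0.006, 0.034], "delta_rot": [0, 0, 0.004]}, {"slide": [-0.004, -0.012, 0.07], "delta_rot": [0, 0, 0.004]}, {"slide": [-0.004, -0.018, 0.11], "delta_rot": [0, 0, 0.004]}, {"slide": [0, -0.024, 0.145], "delta_rot": [0, 0, 0.004]}, {"slide": [0.01, -0.028, 0.168], "delta_rot": [0, 0, 0.004]}, {"slide": [0.03, -0.028, 0.168], "delta_rot": [0, 0, 0.004]}, {"slide": [0.05, -0.028, 0.168], "delta_rot": [0, 0, 0.004]}, {"slide": [0.06, -0.028, 0.168], "delta_rot": [0, 0, 0.004]}, {"slide": [0.064, -0.028, 0.168], "delta_rot": [0, 0, 0.004]}, {"slide": [0.064, -0.028, 0.168], "delta_rot": [0, 0, 0.004]}]'

```text
clock: 5.38
tcp_pos: [0.474, 0.1506, 0.0624]
tool_rot: [0.499, -0.499, 0.501, 0.501]
force: [0.2, 0.7, -2.0]
finger_gap: 0.068
```

```bash
python3 - <<'E'
from h import *
go([.475,.1505,.060],np.pi/2)
p,d=bot.capture("side");cv2.imwrite("pics/s3.png",cv2.resize(p[130:290,200:400,::-1],None,fx=3,fy=3))
E
```

```text
tcp [0.474  0.1506 0.0624] jaw 1.571 tool x [-0.004 -0.    -1.   ] j6 -1.49 gap 0.0680 F [ 0.2  0.7 -2. ] t 5.38
slide [0.0024, -0.001, -0.0001] rot [-0.0, -0.0, -0.004]
```

View pics/s3.png

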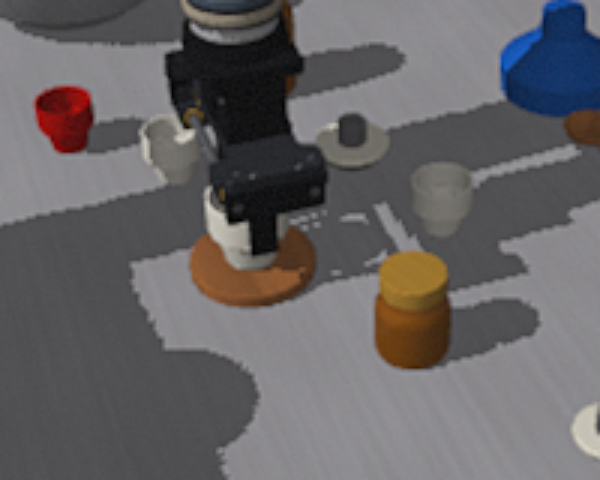

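carry_out --commands '[{"slide": [0.002, -0.001, 0], "delta_rot": [0, 0, 0]}, {"slide": [0.003, -0.001, 0], "delta_rot": [0, 0, 0]}, {"slide": [0.003, -0.001, 0], "delta_rot": [0, 0, 0]}]'

```text
clock: 5.8
tcp_pos: [0.4751, 0.1507, 0.0597]
tool_rot: [0.499, -0.499, 0.501, 0.501]
force: [0.6, -0.5, -1.8]
finger_gap: 0.0682
```

carry_out --commands '[{"slide": [0, 0, 0], "delta_rot": [0, 0, 0]}, {"slide": [0, 0, 0], "delta_rot": [0, 0, 0]}, {"slide": [0, 0, 0], "delta_rot": [0, 0, 0]}, {"slide": [0, 0, 0], "delta_rot": [0, 0, 0]}, {"slide": [-0.02, 0, 0], "delta_rot": [0, 0, 0]}, {"slide": [-0.05, 0, 0], "delta_rot": [0, 0, 0]}, {"slide": [-0.1, 0, 0], "delta_rot": [0, 0, 0]}, {"slide": [-0.14, 0, 0], "delta_rot": [0, 0, 0]}]' --gripper 0

```text
clock: 6.8
tcp_pos: [0.4756, 0.1508, 0.2012]
tool_rot: [0.499, -0.499, 0.501, 0.501]
force: [0.1, 0.8, -0.5]
finger_gap: 0.0871
```

```bash
python3 - <<'E'
from h import *
print("to LB at z .2"); go([.466,-.336,.2],np.pi/2)
E
```

```text
to LB at z .2
tcp [0.4756 0.1508 0.2012] jaw 1.571 tool x [-0.003  0.    -1.   ] j6 -1.49 gap 0.0871 F [ 0.1  0.8 -0.5] t 6.80
slide [0.0012, 0.0097, -0.4867] rot [0.0, 0.0, -0.003]
```

carry_out --commands '[{"slide": [0.001, 0.01, -0.487], "delta_rot": [0, 0, -0.003]}, {"slide": [0.001, 0.01, -0.487], "delta_rot": [0, 0, -0.003]}, {"slide": [0.001, 0.01, -0.487], "delta_rot": [0, 0, -0.003]}, {"slide": [0.001, 0.01, -0.487], "delta_rot": [0, 0, -0.003]}, {"slide": [0.001, 0.01, -0.487], "delta_rot": [0, 0, -0.003]}, {"slide": [0.001, 0.01, -0.487], "delta_rot": [0, 0, -0.003]}, {"slide": [0.001, 0.01, -0.487], "delta_rot": [0, 0, -0.003]}, {"slide": [0.001, 0.01, -0.487], "delta_rot": [0, 0, -0.003]}, {"slide": [0.001, 0.01, -0.487], "delta_rot": [0, 0, -0.003]}, {"slide": [0.001, 0.01, -0.487], "delta_rot": [0, 0, -0.003]}]'

```text
clock: 8.05
tcp_pos: [0.465, -0.3354, 0.1981]
tool_rot: [0.5, -0.499, 0.5, 0.501]
force: [0.3, 0.5, -0.4]
finger_gap: 0.087
```

```bash
cat >> h.py <<'E'
def find(name,xy,z0,z1,R,save=None,rad=None,white=True):
    c=bot.get_calibration(name); p,d=bot.capture(name)
    if save: cv2.imwrite("pics/"+save+".png",p[:,:,::-1])
    W=world(d,c); q=p.astype(int)
    m=(W[...,2]>z0)&(W[...,2]<z1)&(d>0)
    if white: m&=(q.max(2)>50)&(q.max(2)-q.min(2)<45)
    s=W[m]; s=s[np.hypot(s[:,0]-xy[0],s[:,1]-xy[1])<(rad or R*1.5)]
    if len(s)<10: print(name,'none',len(s)); return
    f=rfit(s,R); print(name,len(s),'mean',s.mean(0).round(4),'fit',f[0].round(4),'rms %.4f'%f[1])
    return f[0]
E
python3 - <<'E'
from h import *
find("wrist",(.466,-.336),.054,.066,.0315,"w2")
find("top",(.475,.151),.066,.078,.0315,"t2")
find("top",(.466,-.336),.054,.066,.0315)
go([.466,-.337,.050],np.pi/2)
E
```

```text
wrist 1052 mean [ 0.4653 -0.3362  0.0589] fit [ 0.4637 -0.3362] rms 0.0010
top 129 mean [0.4755 0.1514 0.0719] fit [0.4749 0.1503] rms 0.0010
top 41 mean [ 0.467  -0.3402  0.0594] fit [ 0.4673 -0.3365] rms 0.0010
tcp [ 0.4655 -0.3345  0.1985] jaw 1.573 tool x [-0.002  0.001 -1.   ] j6 -2.39 gap 0.0872 F [-0.5  0.2  0.4] t 8.20
slide [0.1485, -0.0007, -0.0027] rot [0.002, 0.001, -0.002]
```

View pics/t2.png

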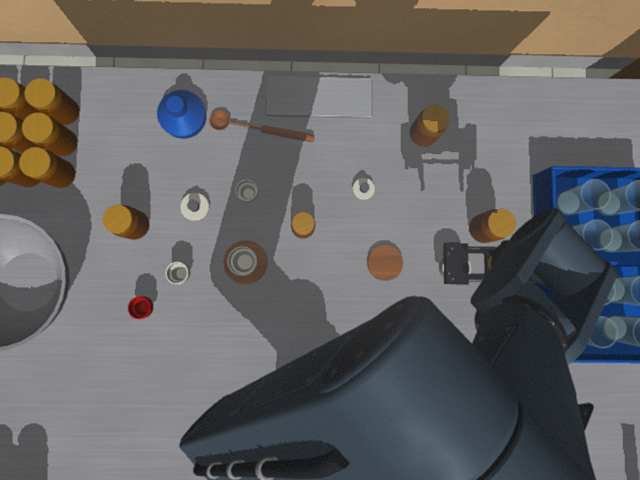

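carry_out --commands '[{"slide": [0.06, -0.0015, -0.002], "delta_rot": [0.002, 0, -0.002]}, {"slide": [0.11, -0.0015, -0.002], "delta_rot": [0.002, 0, -0.002]}, {"slide": [0.137, -0.0015, -0.002], "delta_rot": [0.002, 0, -0.002]}, {"slide": [0.1475, -0.0015, -0.002], "delta_rot": [0.002, 0, -0.002]}, {"slide": [0.1475, -0.0015, -0.002], "delta_rot": [0.002, 0, -0.002]}]'

```text
clock: 8.82
tcp_pos: [0.4673, -0.3376, 0.0511]
tool_rot: [0.5, -0.5, 0.5, 0.5]
force: [-0.0, -1.0, 0.4]
finger_gap: 0.087
```

carry_out --commands '[{"slide": [0, 0, 0], "delta_rot": [0, 0, 0]}, {"slide": [0, 0, 0], "delta_rot": [0, 0, 0]}, {"slide": [0, 0, 0], "delta_rot": [0, 0, 0]}, {"slide": [0, 0, 0], "delta_rot": [0, 0, 0]}, {"slide": [0, 0, 0], "delta_rot": [0, 0, 0]}, {"slide": [-0.01, 0, 0], "delta_rot": [0, 0, 0]}, {"slide": [-0.03, 0, 0], "delta_rot": [0, 0, 0]}, {"slide": [-0.06, 0, 0], "delta_rot": [0, 0, 0]}, {"slide": [-0.1, 0, 0], "delta_rot": [0, 0, 0]}, {"slide": [-0.1, 0, 0], "delta_rot": [0, 0, 0]}]' --gripper 255 --grip_force 25

```text
clock: 10.07
tcp_pos: [0.4684, -0.34, 0.1543]
tool_rot: [-0.501, 0.502, -0.5, -0.497]
force: [-0.1, 0.3, -1.9]
finger_gap: 0.0677
```

```bash
python3 - <<'E'
from h import *
go([.4751,.1507,.15],np.pi/2)
p,d=bot.capture("side");cv2.imwrite("pics/s4.png",cv2.resize(p[230:430,250:500,::-1],None,fx=3,fy=3))
E
```

```text
tcp [ 0.4684 -0.34    0.1543] jaw 1.569 tool x [ 0.006 -0.006 -1.   ] j6 -2.39 gap 0.0677 F [-0.1  0.3 -1.9] t 10.07
slide [0.0016, -0.0058, 0.4908] rot [-0.002, -0.006, 0.006]
```

View pics/s4.png

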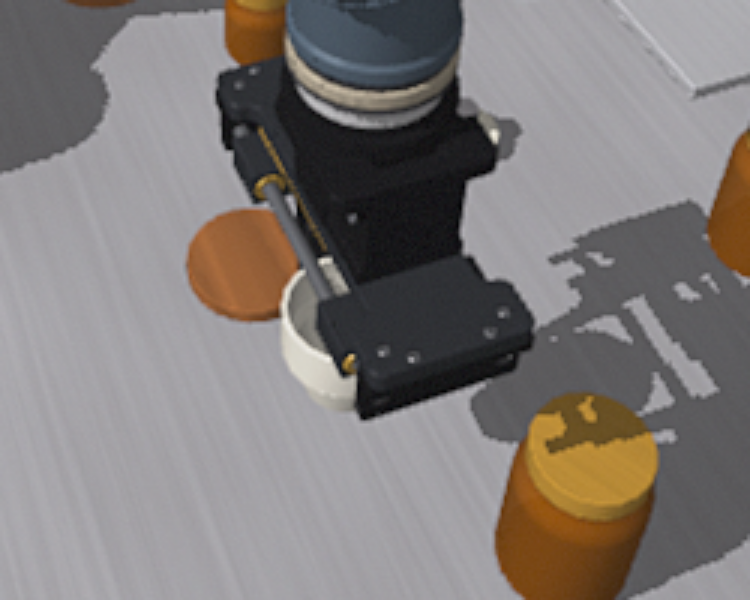

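carry_out --commands '[{"slide": [0, 0, 0.02], "delta_rot": [0, 0, 0]}, {"slide": [0, 0, 0.06], "delta_rot": [-0.002, -0.006, 0.006]}, {"slide": [0, -0.001, 0.1], "delta_rot": [-0.002, -0.006, 0.006]}, {"slide": [0, -0.002, 0.14], "delta_rot": [-0.002, -0.006, 0.006]}, {"slide": [0, -0.003, 0.18], "delta_rot": [-0.002, -0.006, 0.006]}, {"slide": [0, -0.004, 0.22], "delta_rot": [-0.002, -0.006, 0.006]}, {"slide": [0, -0.005, 0.26], "delta_rot": [-0.002, -0.006, 0.006]}, {"slide": [0, -0.006, 0.3], "delta_rot": [-0.002, -0.006, 0.006]}, {"slide": [0, -0.006, 0.34], "delta_rot": [-0.002, -0.006, 0.006]}, {"slide": [0, -0.006, 0.38], "delta_rot": [-0.002, -0.006, 0.006]}, {"slide": [0, -0.006, 0.42], "delta_rot": [-0.002, -0.006, 0.006]}, {"slide": [0, -0.006, 0.46], "delta_rot": [-0.002, -0.006, 0.006]}, {"slide": [0, -0.006, 0.48], "delta_rot": [-0.002, -0.006, 0.006]}, {"slide": [0, -0.006, 0.49], "delta_rot": [-0.002, -0.006, 0.006]}, {"slide": [0, -0.006, 0.491], "delta_rot": [-0.002, -0.006, 0.006]}, {"slide": [0, -0.006, 0.491], "delta_rot": [-0.002, -0.006, 0.006]}]'

```text
clock: 12.12
tcp_pos: [0.4734, 0.1522, 0.1508]
tool_rot: [0.5, -0.497, 0.5, 0.503]
force: [-0.2, -0.3, -1.6]
finger_gap: 0.0674
```

```bash
python3 - <<'E'
from h import *
go([.4751,.1507,.0945],np.pi/2)
p,d=bot.capture("side");cv2.imwrite("pics/s5.png",cv2.resize(p[130:290,200:400,::-1],None,fx=3,fy=3))
go([.4751,.1507,.0945],np.pi/2)
E
```

```text
tcp [0.4734 0.1522 0.1508] jaw 1.570 tool x [-0.006  0.006 -1.   ] j6 -1.49 gap 0.0674 F [-0.2 -0.3 -1.6] t 12.12
slide [0.0562, -0.0021, -0.0018] rot [-0.0, 0.006, -0.006]
tcp [0.4736 0.152  0.1509] jaw 1.570 tool x [-0.006  0.006 -1.   ] j6 -1.49 gap 0.0676 F [ 1.1  1.  -1.1] t 12.18
slide [0.0563, -0.0019, -0.0016] rot [-0.001, 0.006, -0.006]
```

View pics/s5.png

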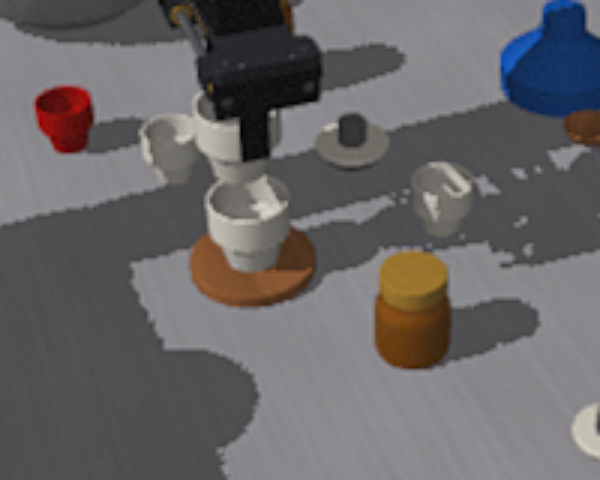

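carry_out --commands '[{"slide": [0.01, -0.002, -0.0016], "delta_rot": [0, 0.006, -0.006]}, {"slide": [0.025, -0.002, -0.0016], "delta_rot": [0, 0.006, -0.006]}, {"slide": [0.04, -0.002, -0.0016], "delta_rot": [0, 0.006, -0.006]}, {"slide": [0.05, -0.002, -0.0016], "delta_rot": [0, 0.006, -0.006]}, {"slide": [0.053, -0.002, -0.0016], "delta_rot": [0, 0.006, -0.006]}, {"slide": [0.053, -0.002, -0.0016], "delta_rot": [0, 0.006, -0.006]}]'

```text
clock: 12.92
tcp_pos: [0.4756, 0.1514, 0.0979]
tool_rot: [-0.5, 0.5, -0.5, -0.5]
force: [0.2, 0.7, -0.4]
finger_gap: 0.0675
```

```bash
python3 - <<'E'
from h import *
p,d=bot.capture("side");cv2.imwrite("pics/s6.png",cv2.resize(p[130:290,200:400,::-1],None,fx=3,fy=3))
go([.4751,.1507,.093],np.pi/2)
E
```

```text
tcp [0.4758 0.1515 0.0982] jaw 1.571 tool x [ 0.001  0.    -1.   ] j6 -1.49 gap 0.0675 F [ 0.2 -0.9 -1.5] t 12.97
slide [0.0052, 0.0007, -0.0008] rot [0.0, 0.0, 0.001]
```

View pics/s6.png

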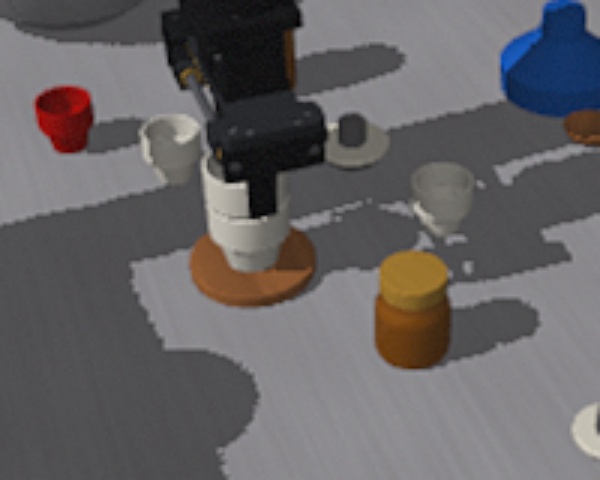

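Nested nearly home, well aligned at crop (245,200). Lower the last few mm, release and lift.

carry_out --commands '[{"slide": [0.002, 0.0005, -0.0005], "delta_rot": [0, 0, 0]}, {"slide": [0.004, 0.0005, -0.0005], "delta_rot": [0, 0, 0]}, {"slide": [0.005, 0.0005, -0.0005], "delta_rot": [0, 0, 0]}, {"slide": [0.005, 0.0005, -0.0005], "delta_rot": [0, 0, 0]}]'

```text
clock: 13.48
tcp_pos: [0.4752, 0.151, 0.0941]
tool_rot: [-0.5, 0.501, -0.499, -0.5]
force: [-2.0, 0.3, 7.1]
finger_gap: 0.0674
```

carry_out --commands '[{"slide": [0, 0, 0], "delta_rot": [0, 0, 0]}, {"slide": [0, 0, 0], "delta_rot": [0, 0, 0]}, {"slide": [0, 0, 0], "delta_rot": [0, 0, 0]}, {"slide": [0, 0, 0], "delta_rot": [0, 0, 0]}, {"slide": [-0.02, 0, 0], "delta_rot": [0, 0, 0]}, {"slide": [-0.05, 0, 0], "delta_rot": [0, 0, 0]}, {"slide": [-0.1, 0, 0], "delta_rot": [0, 0, 0]}, {"slide": [-0.12, 0, 0], "delta_rot": [0, 0, 0]}, {"slide": [-0.12, 0, 0], "delta_rot": [0, 0, 0]}]' --gripper 0

```text
clock: 14.6
tcp_pos: [0.4759, 0.1511, 0.2145]
tool_rot: [0.501, -0.501, 0.499, 0.499]
force: [0.8, 0.6, -0.4]
finger_gap: 0.0868
```

```bash
python3 - <<'E'
from h import *
print("to SA"); go([.6405,.1477,.2],np.pi/2)
find("side",(.475,.151),.096,.108,.0315,"s7",rad=.05)
E
```

```text
to SA
tcp [0.4759 0.1511 0.2145] jaw 1.571 tool x [ 0.005  0.    -1.   ] j6 -1.49 gap 0.0868 F [ 0.8  0.6 -0.4] t 14.60
slide [0.0154, -0.1645, -0.0034] rot [0.0, 0.0, 0.005]
side 171 mean [0.4729 0.1495 0.1001] fit [0.4728 0.1497] rms 0.0014
```

carry_out --commands '[{"slide": [0.015, -0.1645, -0.0035], "delta_rot": [0, 0, 0.003]}, {"slide": [0.015, -0.1645, -0.0035], "delta_rot": [0, 0, 0.003]}, {"slide": [0.015, -0.1645, -0.0035], "delta_rot": [0, 0, 0.003]}, {"slide": [0.015, -0.1645, -0.0035], "delta_rot": [0, 0, 0.003]}, {"slide": [0.015, -0.1645, -0.0035], "delta_rot": [0, 0, 0.003]}]'

```text
clock: 15.28
tcp_pos: [0.6375, 0.1474, 0.1959]
tool_rot: [0.498, -0.498, 0.502, 0.502]
force: [-0.7, 0.1, 0.1]
finger_gap: 0.0868
```

```bash
python3 - <<'E'
from h import *
find("wrist",(.6405,.1477),.042,.054,.0245,"w3")
go([.6405,.1477,.040],np.pi/2)
E
```

```text
wrist 754 mean [0.6386 0.1496 0.0469] fit [0.6378 0.1495] rms 0.0010
tcp [0.6374 0.1475 0.1966] jaw 1.571 tool x [-0.006 -0.    -1.   ] j6 -1.51 gap 0.0868 F [-0.3 -0.2  0.6] t 15.32
slide [0.1566, -0.0041, 0.0002] rot [0.0, -0.0, -0.006]
```

View pics/w3.png

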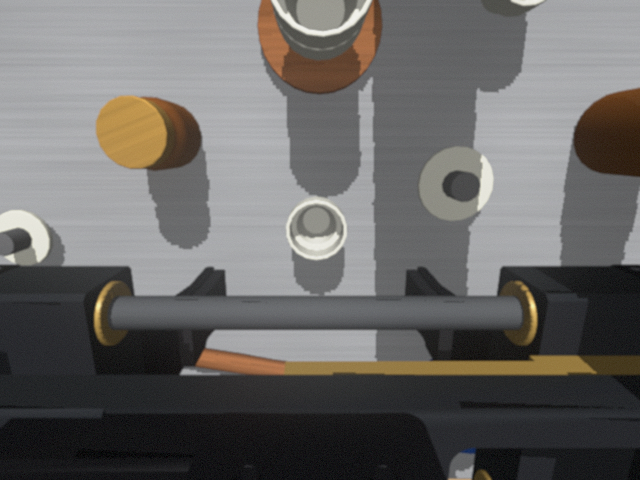

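carry_out --commands '[{"slide": [0.05, -0.003, 0.0002], "delta_rot": [0, 0, -0.004]}, {"slide": [0.1, -0.003, 0.0002], "delta_rot": [0, 0, -0.004]}, {"slide": [0.14, -0.003, 0.0002], "delta_rot": [0, 0, -0.004]}, {"slide": [0.1565, -0.003, 0.0002], "delta_rot": [0, 0, -0.004]}, {"slide": [0.1565, -0.003, 0.0002], "delta_rot": [0, 0, -0.004]}]'

```text
clock: 15.95
tcp_pos: [0.641, 0.1478, 0.0412]
tool_rot: [0.5, -0.5, 0.5, 0.5]
force: [0.3, 0.9, 0.0]
finger_gap: 0.0874
```

```bash
python3 - <<'E'
from h import *
go([.6400,.1477,.040],np.pi/2)
E
```

```text
tcp [0.641  0.1478 0.0412] jaw 1.571 tool x [-0. -0. -1.] j6 -1.51 gap 0.0874 F [0.3 0.9 0. ] t 15.95
slide [0.0012, 0.001, -0.0001] rot [0.0, -0.0, -0.0]
```

carry_out --commands '[{"slide": [0, 0.0005, 0], "delta_rot": [0, 0, 0]}, {"slide": [0, 0.0005, 0], "delta_rot": [0, 0, 0]}, {"slide": [0, 0.0005, 0], "delta_rot": [0, 0, 0]}, {"slide": [0, 0.0005, 0], "delta_rot": [0, 0, 0]}, {"slide": [0, 0.0005, 0], "delta_rot": [0, 0, 0]}, {"slide": [0, 0.0005, 0], "delta_rot": [0, 0, 0]}, {"slide": [-0.01, 0, 0], "delta_rot": [0, 0, 0]}, {"slide": [-0.03, 0, 0], "delta_rot": [0, 0, 0]}, {"slide": [-0.06, 0, 0], "delta_rot": [0, 0, 0]}, {"slide": [-0.1, 0, 0], "delta_rot": [0, 0, 0]}, {"slide": [-0.12, 0, 0], "delta_rot": [0, 0, 0]}, {"slide": [-0.12, 0, 0], "delta_rot": [0, 0, 0]}]' --gripper 255 --grip_force 20

```text
clock: 17.45
tcp_pos: [0.6434, 0.1478, 0.1649]
tool_rot: [0.502, -0.502, 0.498, 0.498]
force: [-0.4, 0.4, -2.0]
finger_gap: 0.0523
```

```bash
python3 - <<'E'
from h import *
go([.478,-.1828,.16],np.pi/2)
p,d=bot.capture("side");cv2.imwrite("pics/s8.png",cv2.resize(p[100:260,250:450,::-1],None,fx=3,fy=3))
E
```

```text
tcp [0.6434 0.1478 0.1649] jaw 1.571 tool x [ 0.008  0.    -1.   ] j6 -1.51 gap 0.0523 F [-0.4  0.4 -2. ] t 17.45
slide [0.0036, 0.1655, -0.3305] rot [0.0, 0.0, 0.008]
```

View pics/s8.png

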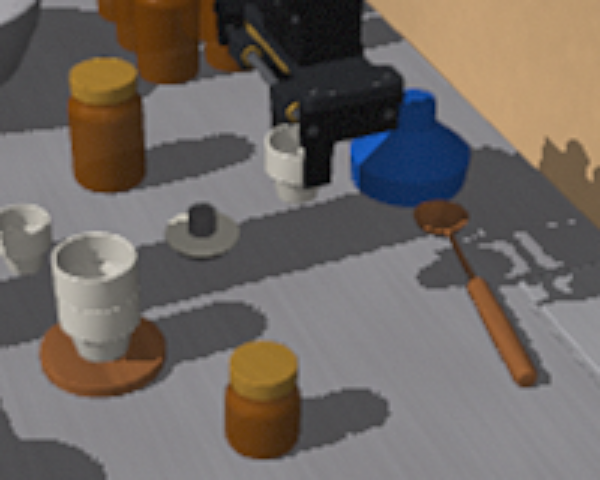

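carry_out --commands '[{"slide": [0, 0.01, -0.02], "delta_rot": [0, 0, 0.004]}, {"slide": [0, 0.026, -0.05], "delta_rot": [0, 0, 0.004]}, {"slide": [0, 0.043, -0.085], "delta_rot": [0, 0, 0.004]}, {"slide": [0, 0.061, -0.12], "delta_rot": [0, 0, 0.004]}, {"slide": [0, 0.08, -0.155], "delta_rot": [0, 0, 0.004]}, {"slide": [0, 0.098, -0.19], "delta_rot": [0, 0, 0.004]}, {"slide": [0, 0.115, -0.225], "delta_rot": [0, 0, 0.004]}, {"slide": [0, 0.131, -0.26], "delta_rot": [0, 0, 0.004]}, {"slide": [0, 0.148, -0.295], "delta_rot": [0, 0, 0.004]}, {"slide": [0, 0.16, -0.32], "delta_rot": [0, 0, 0.004]}, {"slide": [0, 0.1655, -0.3305], "delta_rot": [0, 0, 0.004]}, {"slide": [0.03, 0.1655, -0.3305], "delta_rot": [0, 0, 0.004]}, {"slide": [0.06, 0.1655, -0.3305], "delta_rot": [0, 0, 0.004]}, {"slide": [0.085, 0.1655, -0.3305], "delta_rot": [0, 0, 0.004]}, {"slide": [0.1, 0.1655, -0.3305], "delta_rot": [0, 0, 0.004]}, {"slide": [0.1, 0.1655, -0.3305], "delta_rot": [0, 0, 0.004]}]'

```text
clock: 19.5
tcp_pos: [0.4758, -0.1822, 0.0604]
tool_rot: [0.499, -0.499, 0.501, 0.502]
force: [0.8, 0.4, -0.8]
finger_gap: 0.0524
```

```bash
python3 - <<'E'
from h import *
go([.478,-.1828,.053],np.pi/2)
p,d=bot.capture("side");cv2.imwrite("pics/s9.png",cv2.resize(p[220:380,250:450,::-1],None,fx=3,fy=3))
E
```

```text
tcp [ 0.4758 -0.1822  0.0604] jaw 1.571 tool x [-0.004  0.002 -1.   ] j6 -2.15 gap 0.0524 F [ 0.8  0.4 -0.8] t 19.50
slide [0.0074, -0.0022, -0.0006] rot [0.0, 0.002, -0.004]
```

View pics/s9.png

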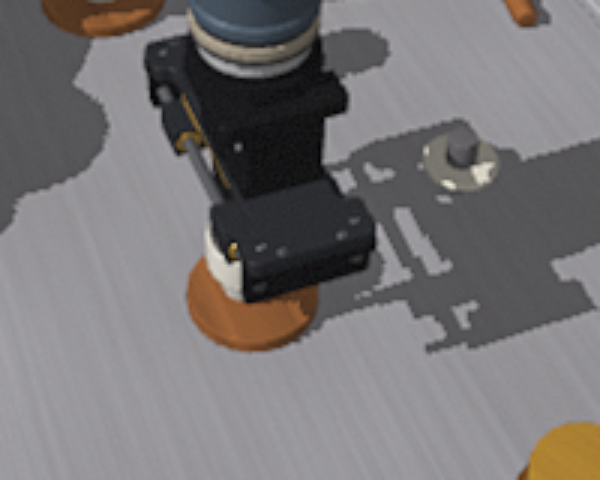

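carry_out --commands '[{"slide": [0.003, -0.002, -0.0006], "delta_rot": [0, 0, -0.004]}, {"slide": [0.006, -0.002, -0.0006], "delta_rot": [0, 0, -0.004]}, {"slide": [0.008, -0.002, -0.0006], "delta_rot": [0, 0, -0.004]}, {"slide": [0.008, -0.002, -0.0006], "delta_rot": [0, 0, -0.004]}]'

```text
clock: 20.05
tcp_pos: [0.4789, -0.1836, 0.0542]
tool_rot: [-0.501, 0.501, -0.499, -0.499]
force: [-0.5, 0.6, 3.4]
finger_gap: 0.0522
```

carry_out --commands '[{"slide": [0, 0, 0], "delta_rot": [0, 0, 0]}, {"slide": [0, 0, 0], "delta_rot": [0, 0, 0]}, {"slide": [0, 0, 0], "delta_rot": [0, 0, 0]}, {"slide": [0, 0, 0], "delta_rot": [0, 0, 0]}, {"slide": [-0.02, 0, 0], "delta_rot": [0, 0, 0]}, {"slide": [-0.05, 0, 0], "delta_rot": [0, 0, 0]}, {"slide": [-0.1, 0, 0], "delta_rot": [0, 0, 0]}, {"slide": [-0.15, 0, 0], "delta_rot": [0, 0, 0]}, {"slide": [-0.15, 0, 0], "delta_rot": [0, 0, 0]}]' --gripper 0

```text
clock: 21.18
tcp_pos: [0.4806, -0.1849, 0.2072]
tool_rot: [-0.501, 0.504, -0.499, -0.496]
force: [0.0, -0.2, 0.1]
finger_gap: 0.0872
```

```bash
python3 - <<'E'
from h import *
print("to SB"); go([.446,.3008,.2],np.pi/2)
E
```

```text
to SB
tcp [ 0.4806 -0.1849  0.2072] jaw 1.571 tool x [ 0.01  -0.005 -1.   ] j6 -2.16 gap 0.0872 F [ 0.  -0.2  0.1] t 21.18
slide [0.0043, 0.0345, 0.4857] rot [0.0, -0.005, 0.01]
```

carry_out --commands '[{"slide": [0.004, 0.0345, 0.4857], "delta_rot": [0, 0, 0.004]}, {"slide": [0.004, 0.0345, 0.4857], "delta_rot": [0, 0, 0.004]}, {"slide": [0.004, 0.0345, 0.4857], "delta_rot": [0, 0, 0.004]}, {"slide": [0.004, 0.0345, 0.4857], "delta_rot": [0, 0, 0.004]}, {"slide": [0.004, 0.0345, 0.4857], "delta_rot": [0, 0, 0.004]}, {"slide": [0.004, 0.0345, 0.4857], "delta_rot": [0, 0, 0.004]}, {"slide": [0.004, 0.0345, 0.4857], "delta_rot": [0, 0, 0.004]}, {"slide": [0.004, 0.0345, 0.4857], "delta_rot": [0, 0, 0.004]}, {"slide": [0.004, 0.0345, 0.4857], "delta_rot": [0, 0, 0.004]}, {"slide": [0.004, 0.0345, 0.4857], "delta_rot": [0, 0, 0.004]}, {"slide": [0.004, 0.0345, 0.4857], "delta_rot": [0, 0, 0.004]}]'

```text
clock: 22.55
tcp_pos: [0.4436, 0.3008, 0.1988]
tool_rot: [0.499, -0.499, 0.501, 0.5]
force: [-0.5, -0.2, -0.5]
finger_gap: 0.0872
```

```bash
python3 - <<'E'
from h import *
find("wrist",(.446,.3008),.042,.054,.0245,"w4")
find("top",(.478,-.183),.054,.066,.0245,"t4")
find("top",(.446,.3008),.042,.054,.0245)
go([.4465,.3008,.0445],np.pi/2)
E
```

```text
wrist 744 mean [0.4443 0.303  0.0469] fit [0.4436 0.303 ] rms 0.0010
top 103 mean [ 0.4776 -0.1842  0.0593] fit [ 0.4778 -0.183 ] rms 0.0010
top none 0
tcp [0.4441 0.301  0.1993] jaw 1.569 tool x [-0.002 -0.    -1.   ] j6 -1.18 gap 0.0869 F [ 0.6 -0.3 -0.1] t 22.70
slide [0.1548, -0.0028, -0.0002] rot [-0.002, -0.0, -0.002]
```

View pics/w4.png

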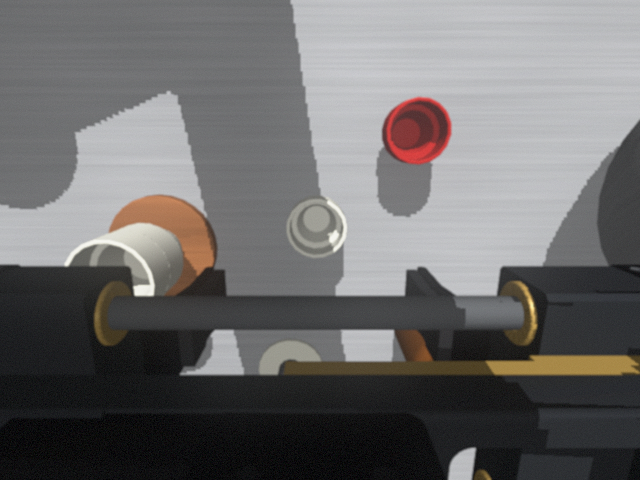

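View pics/t4.png

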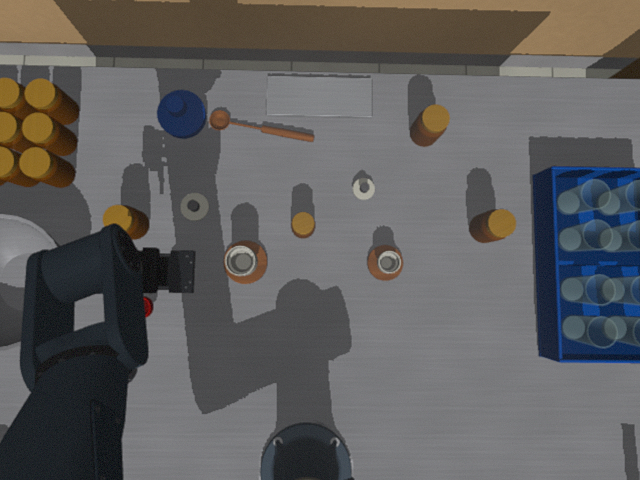

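carry_out --commands '[{"slide": [0.05, -0.0026, 0], "delta_rot": [0, 0, -0.002]}, {"slide": [0.1, -0.0026, 0], "delta_rot": [0, 0, -0.002]}, {"slide": [0.14, -0.0026, 0], "delta_rot": [0, 0, -0.002]}, {"slide": [0.154, -0.0026, 0], "delta_rot": [0, 0, -0.002]}, {"slide": [0.154, -0.0026, 0], "delta_rot": [0, 0, -0.002]}, {"slide": [0.154, -0.0026, 0], "delta_rot": [0, 0, -0.002]}]'

```text
clock: 23.45
tcp_pos: [0.4472, 0.3026, 0.0468]
tool_rot: [0.501, -0.5, 0.499, 0.5]
force: [-0.2, -0.9, -0.5]
finger_gap: 0.0871
```

```bash
python3 - <<'E'
from h import *
go([.4466,.301,.0445],np.pi/2)
E
```

```text
tcp [0.4472 0.3026 0.0468] jaw 1.571 tool x [ 0.003  0.001 -1.   ] j6 -1.18 gap 0.0871 F [-0.2 -0.9 -0.5] t 23.45
slide [0.0023, 0.0006, -0.0016] rot [0.0, 0.001, 0.003]
```

carry_out --commands '[{"slide": [0.002, 0.0005, -0.001], "delta_rot": [0, 0, 0]}, {"slide": [0.002, 0.0005, -0.001], "delta_rot": [0, 0, 0]}]'

```text
clock: 23.7
tcp_pos: [0.4458, 0.3014, 0.0442]
tool_rot: [0.5, -0.5, 0.499, 0.5]
force: [-0.3, 1.2, -1.1]
finger_gap: 0.0873
```

carry_out --commands '[{"slide": [0, 0, 0], "delta_rot": [0, 0, 0]}, {"slide": [0, 0, 0], "delta_rot": [0, 0, 0]}, {"slide": [0, 0, 0], "delta_rot": [0, 0, 0]}, {"slide": [0, 0, 0], "delta_rot": [0, 0, 0]}, {"slide": [0, 0, 0], "delta_rot": [0, 0, 0]}, {"slide": [0, 0, 0], "delta_rot": [0, 0, 0]}, {"slide": [-0.01, 0, 0], "delta_rot": [0, 0, 0]}, {"slide": [-0.03, 0, 0], "delta_rot": [0, 0, 0]}, {"slide": [-0.06, 0, 0], "delta_rot": [0, 0, 0]}, {"slide": [-0.1, 0, 0], "delta_rot": [0, 0, 0]}, {"slide": [-0.14, 0, 0], "delta_rot": [0, 0, 0]}, {"slide": [-0.14, 0, 0], "delta_rot": [0, 0, 0]}, {"slide": [-0.14, 0, 0], "delta_rot": [0, 0, 0]}, {"slide": [-0.14, 0, 0], "delta_rot": [0, 0, 0]}]' --gripper 255 --grip_force 25

```text
clock: 25.45
tcp_pos: [0.4444, 0.3007, 0.1819]
tool_rot: [0.499, -0.5, 0.501, 0.5]
force: [-1.2, -0.3, -1.0]
finger_gap: 0.0519
```

```bash
python3 - <<'E'
from h import *
go([.4782,-.1834,.185],np.pi/2)
p,d=bot.capture("side");cv2.imwrite("pics/s10.png",cv2.resize(p[100:260,180:380,::-1],None,fx=3,fy=3))
go([.4782,-.1834,.185],np.pi/2)
E
```

```text
tcp [0.4444 0.3007 0.1819] jaw 1.571 tool x [-0.003 -0.001 -1.   ] j6 -1.18 gap 0.0519 F [-1.2 -0.3 -1. ] t 25.45
slide [-0.0026, -0.0337, -0.4841] rot [0.0, -0.001, -0.003]
tcp [0.4445 0.3008 0.1819] jaw 1.571 tool x [-0.003 -0.001 -1.   ] j6 -1.18 gap 0.0521 F [ 1.2 -0.  -0.5] t 25.50
slide [-0.0026, -0.0336, -0.4842] rot [0.0, -0.001, -0.003]
```

View pics/s10.png

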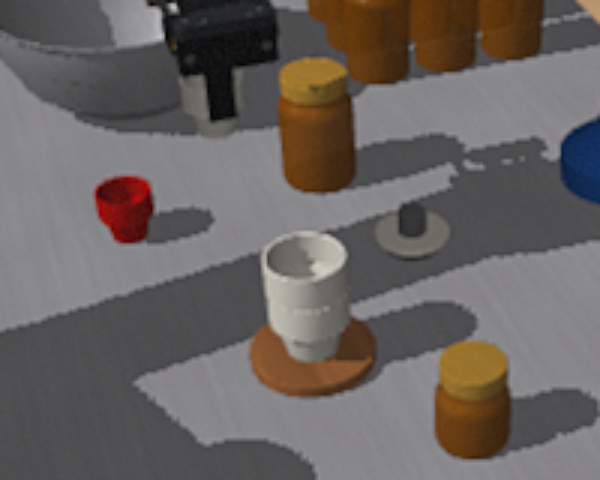

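carry_out --commands '[{"slide": [0, 0.01, -0.02], "delta_rot": [0, 0, 0]}, {"slide": [0, 0.025, -0.05], "delta_rot": [0, 0, 0]}, {"slide": [0, 0.038, -0.085], "delta_rot": [0, 0, 0]}, {"slide": [0, 0.038, -0.12], "delta_rot": [0, 0, 0]}, {"slide": [0, 0.038, -0.16], "delta_rot": [0, 0, 0]}, {"slide": [0, 0.038, -0.2], "delta_rot": [0, 0, 0]}, {"slide": [0, 0.038, -0.235], "delta_rot": [0, 0, 0]}, {"slide": [0, 0.025, -0.27], "delta_rot": [0, 0, 0]}, {"slide": [0, 0.01, -0.305], "delta_rot": [0, 0, 0]}, {"slide": [0, -0.003, -0.34], "delta_rot": [0, 0, 0]}, {"slide": [0, -0.013, -0.375], "delta_rot": [0, 0, 0]}, {"slide": [0, -0.022, -0.41], "delta_rot": [0, 0, 0]}, {"slide": [0, -0.03, -0.445], "delta_rot": [0, 0, 0]}, {"slide": [0, -0.0335, -0.475], "delta_rot": [0, 0, 0]}, {"slide": [0, -0.0335, -0.484], "delta_rot": [0, 0, 0]}, {"slide": [0.03, -0.0335, -0.484], "delta_rot": [0, 0, 0]}, {"slide": [0.05, -0.0335, -0.484], "delta_rot": [0, 0, 0]}, {"slide": [0.06, -0.0335, -0.484], "delta_rot": [0, 0, 0]}, {"slide": [0.06, -0.0335, -0.484], "delta_rot": [0, 0, 0]}, {"slide": [0.06, -0.0335, -0.484], "delta_rot": [0, 0, 0]}]'

```text
clock: 28.0
tcp_pos: [0.4795, -0.1827, 0.1239]
tool_rot: [-0.5, 0.5, -0.5, -0.5]
force: [0.8, 0.4, -0.0]
finger_gap: 0.0519
```

```bash
python3 - <<'E'
from h import *
p,d=bot.capture("side");cv2.imwrite("pics/s11.png",cv2.resize(p[220:380,250:450,::-1],None,fx=3,fy=3))
go([.4782,-.1834,.081],np.pi/2)
E
```

```text
tcp [ 0.4796 -0.1828  0.124 ] jaw 1.571 tool x [ 0.001 -0.001 -1.   ] j6 -2.15 gap 0.0517 F [-0.9 -0.2 -0.6] t 28.05
slide [0.043, 0.0015, -0.0005] rot [0.0, -0.001, 0.001]
```

View pics/s11.png

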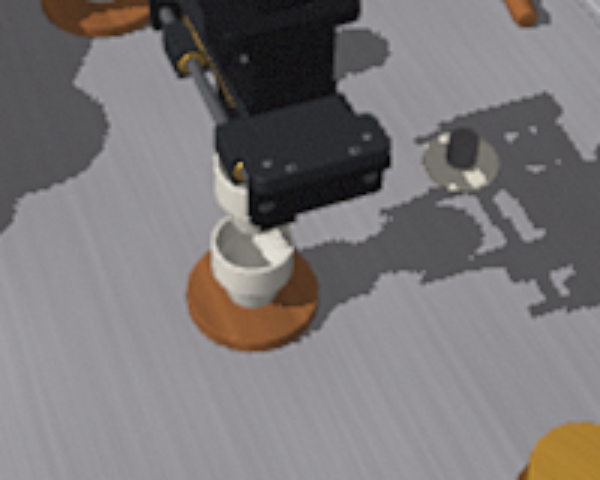

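carry_out --commands '[{"slide": [0.012, 0.0013, -0.0005], "delta_rot": [0, 0, 0]}, {"slide": [0.022, 0.0013, -0.0005], "delta_rot": [0, 0, 0]}, {"slide": [0.032, 0.0013, -0.0005], "delta_rot": [0, 0, 0]}, {"slide": [0.038, 0.0013, -0.0005], "delta_rot": [0, 0, 0]}, {"slide": [0.041, 0.0013, -0.0005], "delta_rot": [0, 0, 0]}, {"slide": [0.043, 0.0013, -0.0005], "delta_rot": [0, 0, 0]}, {"slide": [0.0435, 0.0013, -0.0005], "delta_rot": [0, 0, 0]}, {"slide": [0.0435, 0.0013, -0.0005], "delta_rot": [0, 0, 0]}]'

```text
clock: 29.05
tcp_pos: [0.4779, -0.1833, 0.08]
tool_rot: [-0.5, 0.5, -0.5, -0.5]
force: [-0.2, 0.7, -0.3]
finger_gap: 0.052
```

```bash
python3 - <<'E'
from h import *
p,d=bot.capture("side");cv2.imwrite("pics/s12.png",cv2.resize(p[220:380,250:450,::-1],None,fx=3,fy=3))
go([.4782,-.1834,.0805],np.pi/2)
E
```

```text
tcp [ 0.478  -0.1833  0.08  ] jaw 1.571 tool x [ 0. -0. -1.] j6 -2.16 gap 0.0516 F [-0.   0.2 -1.2] t 29.10
slide [-0.0005, -0.0002, -0.0001] rot [0.0, -0.0, 0.0]
```

View pics/s12.png

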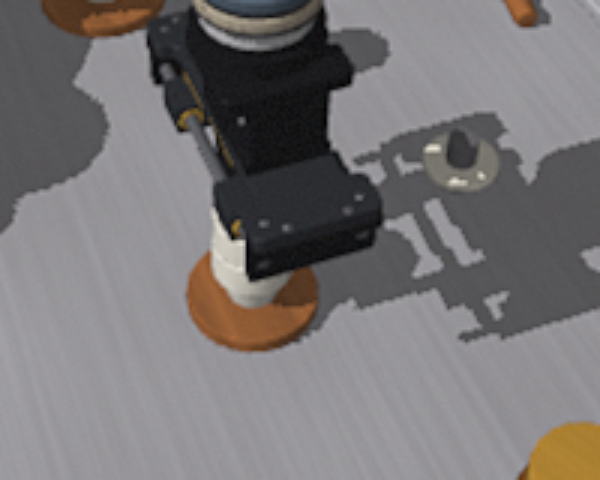

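carry_out --commands '[{"slide": [0.001, 0, 0], "delta_rot": [0, 0, 0]}, {"slide": [0.002, 0, 0], "delta_rot": [0, 0, 0]}, {"slide": [0.002, 0, 0], "delta_rot": [0, 0, 0]}]'

```text
clock: 29.48
tcp_pos: [0.4781, -0.1834, 0.0792]
tool_rot: [-0.5, 0.501, -0.5, -0.5]
force: [-1.0, 0.7, 8.7]
finger_gap: 0.0523
```

carry_out --commands '[{"slide": [0, 0, 0], "delta_rot": [0, 0, 0]}, {"slide": [0, 0, 0], "delta_rot": [0, 0, 0]}, {"slide": [0, 0, 0], "delta_rot": [0, 0, 0]}, {"slide": [0, 0, 0], "delta_rot": [0, 0, 0]}, {"slide": [-0.02, 0, 0], "delta_rot": [0, 0, 0]}, {"slide": [-0.05, 0, 0], "delta_rot": [0, 0, 0]}, {"slide": [-0.1, 0, 0], "delta_rot": [0, 0, 0]}, {"slide": [-0.12, 0, 0], "delta_rot": [0, 0, 0]}, {"slide": [-0.12, 0, 0], "delta_rot": [0, 0, 0]}, {"slide": [-0.12, 0, 0], "delta_rot": [0, 0, 0]}]' --gripper 0

```text
clock: 30.72
tcp_pos: [0.4771, -0.1828, 0.1969]
tool_rot: [0.5, -0.499, 0.5, 0.501]
force: [0.7, -0.4, -0.5]
finger_gap: 0.0868
```

```bash
python3 - <<'E'
from h import *
find("side",(.478,-.183),.078,.09,.0245,"s13",rad=.045)
print("small lid"); go([.6547,-.1293,.2],np.pi/2)
E
```

```text
side 200 mean [ 0.4778 -0.1843  0.0824] fit [ 0.4774 -0.1842] rms 0.0012
small lid
tcp [ 0.477  -0.1827  0.1965] jaw 1.571 tool x [-0.002  0.002 -1.   ] j6 -2.16 gap 0.0871 F [-0.3 -0.9  0.1] t 30.77
slide [-0.0039, -0.1777, 0.0534] rot [0.0, 0.002, -0.002]
```

View pics/s13.png

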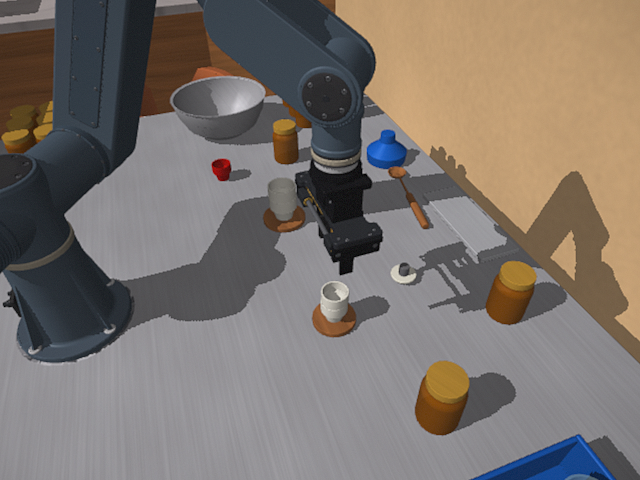

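carry_out --commands '[{"slide": [-0.004, -0.178, 0.0534], "delta_rot": [0, 0, 0]}, {"slide": [-0.004, -0.178, 0.0534], "delta_rot": [0, 0, 0]}, {"slide": [-0.004, -0.178, 0.0534], "delta_rot": [0, 0, 0]}, {"slide": [-0.004, -0.178, 0.0534], "delta_rot": [0, 0, 0]}, {"slide": [-0.004, -0.178, 0.0534], "delta_rot": [0, 0, 0]}, {"slide": [-0.004, -0.178, 0.0534], "delta_rot": [0, 0, 0]}, {"slide": [-0.004, -0.178, 0.0534], "delta_rot": [0, 0, 0]}]' --gripper 120

```text
clock: 31.65
tcp_pos: [0.6546, -0.1304, 0.2018]
tool_rot: [0.5, -0.499, 0.5, 0.5]
force: [0.4, -0.2, 0.0]
finger_gap: 0.0463
```

```bash
python3 - <<'E'
from h import *
find("wrist",(.6547,-.1293),.012,.02,.019,"w5",rad=.035)
find("wrist",(.6547,-.1293),.032,.044,.007,rad=.02,white=False)
find("top",(.475,.1508),.096,.108,.0315,"t5")
find("top",(.478,-.183),.078,.09,.0245)
go([.6547,-.1293,.045],np.pi/2)
p,d=bot.capture("side");cv2.imwrite("pics/s14.png",cv2.resize(p[160:320,320:520,::-1],None,fx=3,fy=3))
E
```

```text
wrist 1947 mean [ 0.6516 -0.1284  0.0155] fit [ 0.6539 -0.1284] rms 0.0044
wrist 460 mean [ 0.6529 -0.1285  0.0367] fit [ 0.6529 -0.1285] rms 0.0026
top 61 mean [0.495  0.143  0.1019] fit [0.4738 0.1507] rms 0.0010
top none 0
tcp [ 0.6555 -0.1302  0.2022] jaw 1.570 tool x [ 0. -0. -1.] j6 -1.93 gap 0.0461 F [-0.2  0.5  0.3] t 31.85
slide [0.1572, 0.0009, 0.0009] rot [-0.0, -0.0, 0.0]
```

View pics/w5.png

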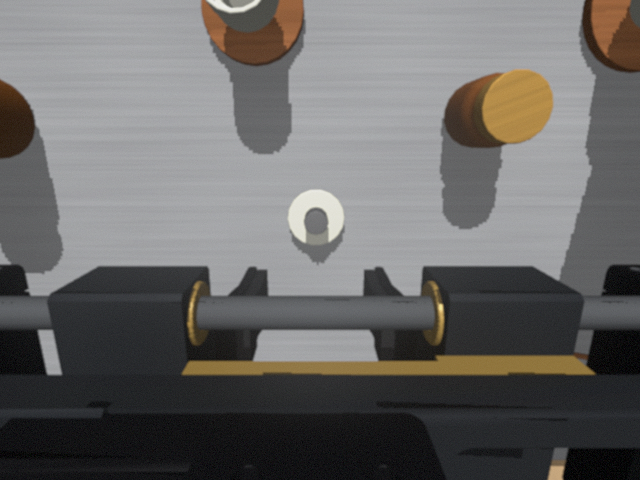

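View pics/s14.png

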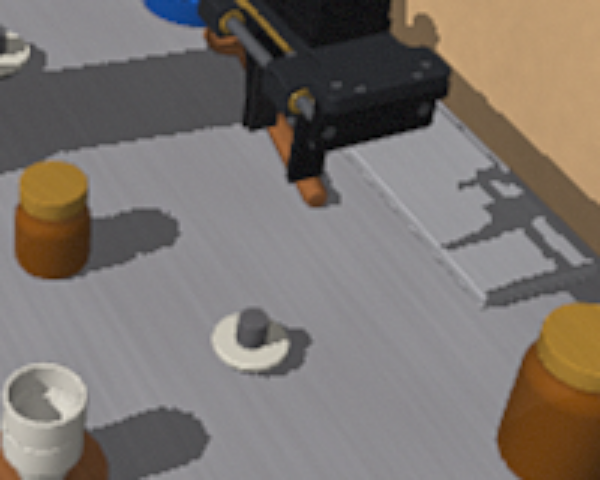

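carry_out --commands '[{"slide": [0.05, 0.0003, 0], "delta_rot": [0, 0, 0]}, {"slide": [0.1, 0.0003, 0], "delta_rot": [0, 0, 0]}, {"slide": [0.14, 0.0003, 0], "delta_rot": [0, 0, 0]}, {"slide": [0.16, 0.0003, 0], "delta_rot": [0, 0, 0]}, {"slide": [0.165, 0.0003, 0], "delta_rot": [0, 0, 0]}, {"slide": [0.165, 0.0003, 0], "delta_rot": [0, 0, 0]}, {"slide": [0.165, 0.0003, 0], "delta_rot": [0, 0, 0]}]'

```text
clock: 32.78
tcp_pos: [0.6568, -0.1303, 0.0387]
tool_rot: [-0.5, 0.501, -0.499, -0.499]
force: [1.0, -0.6, -0.1]
finger_gap: 0.0459
```

carry_out --commands '[{"slide": [0, 0, 0], "delta_rot": [0, 0, 0]}, {"slide": [0, 0, 0], "delta_rot": [0, 0, 0]}, {"slide": [0, 0, 0], "delta_rot": [0, 0, 0]}, {"slide": [0, 0, 0], "delta_rot": [0, 0, 0]}, {"slide": [0, 0, 0], "delta_rot": [0, 0, 0]}]' --gripper 255 --grip_force 25

```text
clock: 33.4
tcp_pos: [0.6556, -0.1299, 0.037]
tool_rot: [-0.5, 0.5, -0.5, -0.5]
force: [0.9, 0.1, 2.0]
finger_gap: 0.0214
```

```bash
python3 - <<'E'
from h import *
go([.6547,-.1293,.037],np.pi/2)
p,d=bot.capture("side");cv2.imwrite("pics/s15.png",cv2.resize(p[180:340,300:500,::-1],None,fx=3,fy=3))
E
```

```text
tcp [ 0.6556 -0.1299  0.037 ] jaw 1.571 tool x [ 0. -0. -1.] j6 -1.93 gap 0.0214 F [0.9 0.1 2. ] t 33.40
slide [0.0, 0.0009, 0.0006] rot [0.0, -0.0, 0.0]
```

View pics/s15.png

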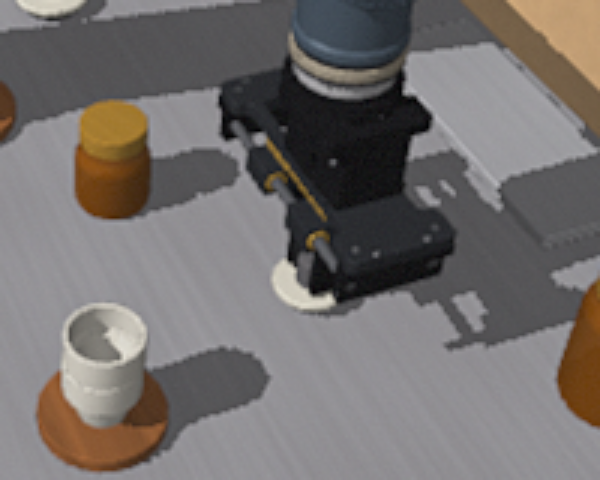

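carry_out --commands '[{"slide": [-0.01, 0, 0], "delta_rot": [0, 0, 0]}, {"slide": [-0.03, 0, 0], "delta_rot": [0, 0, 0]}, {"slide": [-0.06, 0, 0], "delta_rot": [0, 0, 0]}, {"slide": [-0.1, 0, 0], "delta_rot": [0, 0, 0]}, {"slide": [-0.12, 0, 0], "delta_rot": [0, 0, 0]}, {"slide": [-0.12, 0, 0], "delta_rot": [0, 0, 0]}, {"slide": [-0.12, 0, 0], "delta_rot": [0, 0, 0]}]'

```text
clock: 34.33
tcp_pos: [0.6549, -0.1296, 0.1566]
tool_rot: [0.5, -0.5, 0.5, 0.5]
force: [-0.4, -0.0, -1.1]
finger_gap: 0.0213
```

```bash
python3 - <<'E'
from h import *
p,d=bot.capture("side");cv2.imwrite("pics/s16.png",cv2.resize(p[180:340,300:500,::-1],None,fx=3,fy=3))
go([.478,-.1834,.155],np.pi/2)
E
```

```text
tcp [ 0.6547 -0.1295  0.1559] jaw 1.571 tool x [-0.002  0.001 -1.   ] j6 -1.93 gap 0.0207 F [-0.5  0.4 -1.6] t 34.38
slide [0.0012, 0.1767, -0.0538] rot [0.0, 0.001, -0.002]
```

View pics/s16.png

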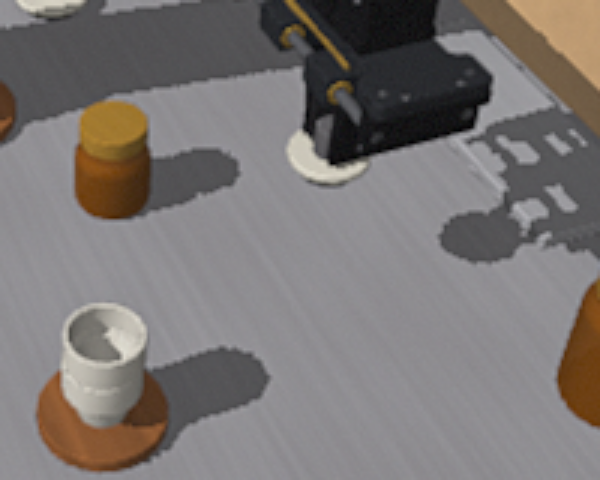

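carry_out --commands '[{"slide": [0, 0.015, -0.005], "delta_rot": [0, 0, 0]}, {"slide": [0, 0.04, -0.012], "delta_rot": [0, 0, 0]}, {"slide": [0, 0.07, -0.022], "delta_rot": [0, 0, 0]}, {"slide": [0, 0.1, -0.031], "delta_rot": [0, 0, 0]}, {"slide": [0, 0.13, -0.04], "delta_rot": [0, 0, 0]}, {"slide": [0, 0.155, -0.048], "delta_rot": [0, 0, 0]}, {"slide": [0, 0.17, -0.052], "delta_rot": [0, 0, 0]}, {"slide": [0, 0.1767, -0.0538], "delta_rot": [0, 0, 0]}, {"slide": [0, 0.1767, -0.0538], "delta_rot": [0, 0, 0]}, {"slide": [0.012, 0.1767, -0.0538], "delta_rot": [0, 0, 0]}, {"slide": [0.022, 0.1767, -0.0538], "delta_rot": [0, 0, 0]}, {"slide": [0.022, 0.1767, -0.0538], "delta_rot": [0, 0, 0]}, {"slide": [0.022, 0.1767, -0.0538], "delta_rot": [0, 0, 0]}]'

```text
clock: 36.0
tcp_pos: [0.479, -0.1836, 0.1346]
tool_rot: [0.5, -0.5, 0.5, 0.5]
force: [-0.4, 0.6, -0.6]
finger_gap: 0.0209
```

```bash
python3 - <<'E'
from h import *
p,d=bot.capture("side");cv2.imwrite("pics/s17.png",cv2.resize(p[220:380,250:450,::-1],None,fx=3,fy=3))
go([.478,-.1834,.111],np.pi/2)
E
```

```text
tcp [ 0.479  -0.1837  0.1348] jaw 1.571 tool x [ 0. -0. -1.] j6 -2.16 gap 0.0213 F [-0.5  0.3 -0.4] t 36.05
slide [0.0238, 0.001, 0.0003] rot [0.0, -0.0, 0.0]
```

View pics/s17.png

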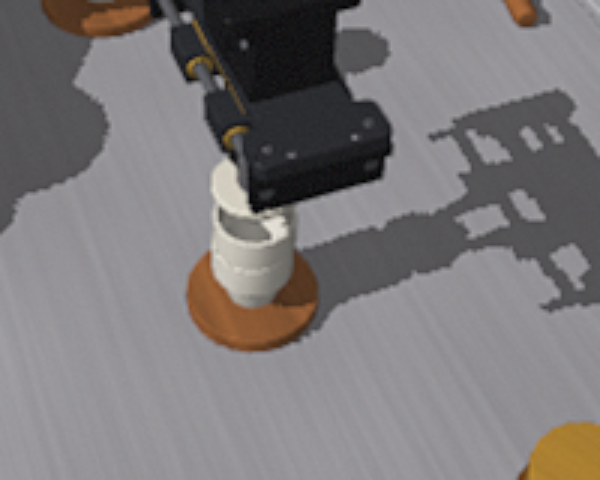

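Lid is over the stack (crop 245,190). Lower gently to just about contact, so that the button is not pushed.

carry_out --commands '[{"slide": [0.006, 0.001, 0], "delta_rot": [0, 0, 0]}, {"slide": [0.012, 0.001, 0], "delta_rot": [0, 0, 0]}, {"slide": [0.018, 0.001, 0], "delta_rot": [0, 0, 0]}, {"slide": [0.021, 0.001, 0], "delta_rot": [0, 0, 0]}, {"slide": [0.0225, 0.001, 0], "delta_rot": [0, 0, 0]}, {"slide": [0.0225, 0.001, 0], "delta_rot": [0, 0, 0]}]'

```text
clock: 36.8
tcp_pos: [0.4778, -0.1837, 0.1123]
tool_rot: [0.5, -0.5, 0.5, 0.5]
force: [0.3, -0.3, -0.8]
finger_gap: 0.0211
```

```bash
python3 - <<'E'
from h import *
p,d=bot.capture("side");cv2.imwrite("pics/s18.png",cv2.resize(p[220:380,250:450,::-1],None,fx=3,fy=3))
go([.478,-.1834,.111],np.pi/2)
E
```

```text
tcp [ 0.4779 -0.1837  0.1124] jaw 1.571 tool x [ 0. -0. -1.] j6 -2.16 gap 0.0210 F [-0.3  0.3 -1. ] t 36.85
slide [0.0014, -0.0001, 0.0003] rot [0.0, -0.0, 0.0]
```

View pics/s18.png

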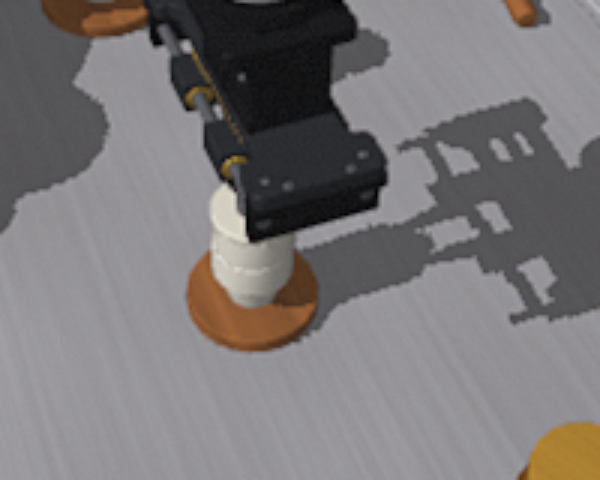

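carry_out --commands '[{"slide": [0.001, 0, 0], "delta_rot": [0, 0, 0]}, {"slide": [0.001, 0, 0], "delta_rot": [0, 0, 0]}]'

```text
clock: 37.1
tcp_pos: [0.4779, -0.1837, 0.1114]
tool_rot: [-0.5, 0.5, -0.5, -0.5]
force: [-0.1, 0.0, -0.4]
finger_gap: 0.0215
```

carry_out --commands '[{"slide": [0, 0, 0], "delta_rot": [0, 0, 0]}, {"slide": [0, 0, 0], "delta_rot": [0, 0, 0]}, {"slide": [0, 0, 0], "delta_rot": [0, 0, 0]}, {"slide": [0, 0, 0], "delta_rot": [0, 0, 0]}, {"slide": [-0.02, 0, 0], "delta_rot": [0, 0, 0]}, {"slide": [-0.05, 0, 0], "delta_rot": [0, 0, 0]}, {"slide": [-0.1, 0, 0], "delta_rot": [0, 0, 0]}, {"slide": [-0.1, 0, 0], "delta_rot": [0, 0, 0]}, {"slide": [-0.1, 0, 0], "delta_rot": [0, 0, 0]}]' --gripper 110

```text
clock: 38.22
tcp_pos: [0.4774, -0.1834, 0.2111]
tool_rot: [0.5, -0.5, 0.5, 0.5]
force: [-0.4, -0.4, 0.2]
finger_gap: 0.0499
```

```bash
python3 - <<'E'
from h import *
find("side",(.478,-.183),.105,.118,.007,"s19",rad=.02,white=False)
find("side",(.478,-.183),.084,.093,.02,rad=.035)
find("top",(.6045,.2733),.03,.044,.008,"t6",rad=.02,white=False)
im=cv2.imread("pics/s19.png");cv2.imwrite("pics/s19c.png",cv2.resize(im[220:380,250:450],None,fx=3,fy=3))
go([.6045,.2733,.2],0)
E
```

```text
side 110 mean [ 0.4761 -0.1857  0.1103] fit [ 0.4761 -0.1857] rms 0.0026
side 387 mean [ 0.4742 -0.1903  0.0898] fit [ 0.4765 -0.1845] rms 0.0048
top 98 mean [0.6044 0.2733 0.038 ] fit [0.6043 0.2733] rms 0.0031
tcp [ 0.477  -0.1831  0.21  ] jaw 1.571 tool x [-0.003  0.002 -1.   ] j6 -2.16 gap 0.0497 F [-0.1  0.  -0. ] t 38.38
slide [0.0105, -0.1276, 0.4564] rot [-1.571, 0.003, -0.001]
```

View pics/s19c.png

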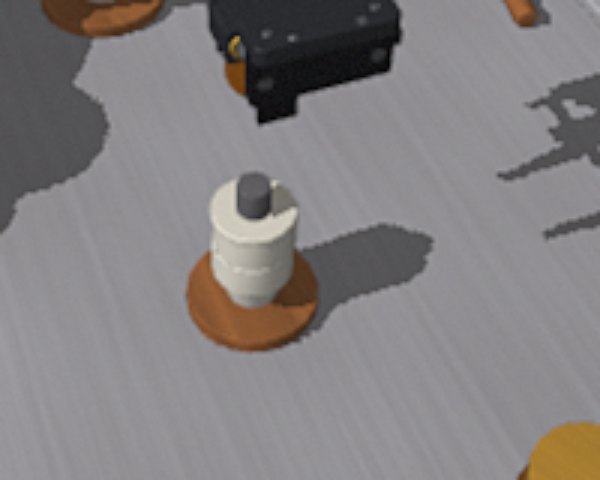

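View pics/t6.png

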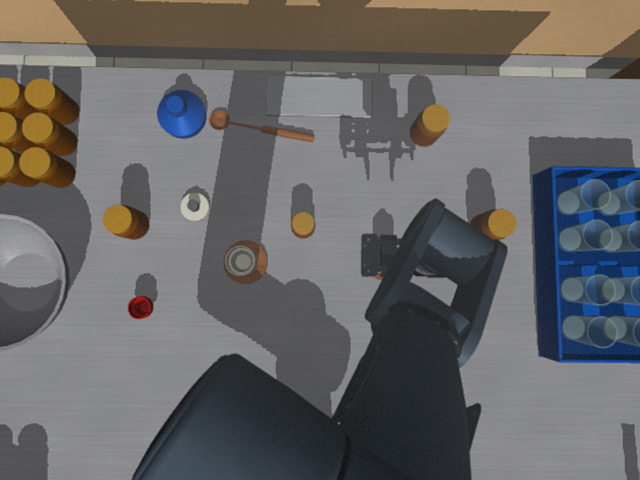

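carry_out --commands '[{"slide": [0.0, -0.1276, 0.4564], "delta_rot": [0.97, 0, 0]}, {"slide": [0.0, -0.1276, 0.4564], "delta_rot": [0.97, 0, 0]}, {"slide": [0.0, -0.1276, 0.4564], "delta_rot": [0.97, 0, 0]}, {"slide": [0.0, -0.1276, 0.4564], "delta_rot": [0.97, 0, 0]}, {"slide": [0.0, -0.1276, 0.4564], "delta_rot": [0.97, 0, 0]}, {"slide": [0.0, -0.1276, 0.4564], "delta_rot": [0.97, 0, 0]}, {"slide": [0.0, -0.1276, 0.4564], "delta_rot": [0.97, 0, 0]}, {"slide": [0.0, -0.1276, 0.4564], "delta_rot": [0.97, 0, 0]}, {"slide": [0.0, -0.1276, 0.4564], "delta_rot": [0.97, 0, 0]}, {"slide": [0.0, -0.1276, 0.4564], "delta_rot": [0.97, 0, 0]}, {"slide": [0.0, -0.1276, 0.4564], "delta_rot": [0.97, 0, 0]}, {"slide": [0.0, -0.1276, 0.4564], "delta_rot": [0.97, 0, 0]}]'

```text
clock: 39.88
tcp_pos: [0.6052, 0.271, 0.2113]
tool_rot: [0.675, -0.209, 0.676, 0.208]
force: [0.2, -1.1, 0.3]
finger_gap: 0.0495
```

```bash
python3 - <<'E'
from h import *
find("wrist",(.6045,.2733),.032,.044,.008,"w6",rad=.02,white=False)
go([.6045,.2733,.037],.6)
E
```

```text
wrist 619 mean [0.6028 0.2767 0.0371] fit [0.6028 0.2767] rms 0.0031
tcp [0.6054 0.2712 0.2114] jaw 0.599 tool x [-0. -0. -1.] j6 -0.35 gap 0.0497 F [0.2 0.1 1. ] t 39.92
slide [0.1744, 0.0022, 0.0005] rot [-0.001, -0.0, 0.0]
```

View pics/w6.png

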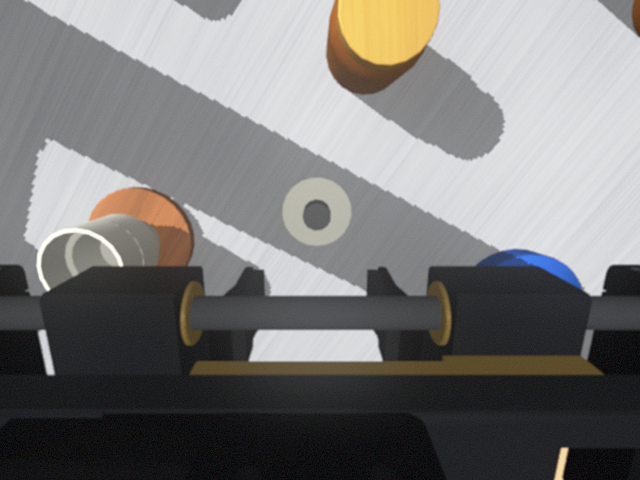

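carry_out --commands '[{"slide": [0.05, 0.0024, 0], "delta_rot": [0, 0, 0]}, {"slide": [0.1, 0.0024, 0], "delta_rot": [0, 0, 0]}, {"slide": [0.14, 0.0024, 0], "delta_rot": [0, 0, 0]}, {"slide": [0.165, 0.0024, 0], "delta_rot": [0, 0, 0]}, {"slide": [0.1735, 0.0024, 0], "delta_rot": [0, 0, 0]}, {"slide": [0.1735, 0.0024, 0], "delta_rot": [0, 0, 0]}, {"slide": [0.1735, 0.0024, 0], "delta_rot": [0, 0, 0]}, {"slide": [0.1735, 0.0024, 0], "delta_rot": [0, 0, 0]}]'

```text
clock: 40.92
tcp_pos: [0.6049, 0.275, 0.0393]
tool_rot: [0.676, -0.209, 0.675, 0.209]
force: [0.6, 0.2, 0.2]
finger_gap: 0.0492
```

carry_out --commands '[{"slide": [0, 0, 0], "delta_rot": [0, 0, 0]}, {"slide": [0, 0, 0], "delta_rot": [0, 0, 0]}, {"slide": [0, 0, 0], "delta_rot": [0, 0, 0]}, {"slide": [0, 0, 0], "delta_rot": [0, 0, 0]}, {"slide": [0, 0, 0], "delta_rot": [0, 0, 0]}]' --gripper 255 --grip_force 25

```text
clock: 41.55
tcp_pos: [0.604, 0.2748, 0.0379]
tool_rot: [0.675, -0.209, 0.675, 0.209]
force: [-0.9, -0.2, 0.5]
finger_gap: 0.0256
```

carry_out --commands '[{"slide": [-0.01, 0, 0], "delta_rot": [0, 0, 0]}, {"slide": [-0.03, 0, 0], "delta_rot": [0, 0, 0]}, {"slide": [-0.06, 0, 0], "delta_rot": [0, 0, 0]}, {"slide": [-0.1, 0, 0], "delta_rot": [0, 0, 0]}, {"slide": [-0.13, 0, 0], "delta_rot": [0, 0, 0]}, {"slide": [-0.14, 0, 0], "delta_rot": [0, 0, 0]}, {"slide": [-0.14, 0, 0], "delta_rot": [0, 0, 0]}, {"slide": [-0.14, 0, 0], "delta_rot": [0, 0, 0]}]'

```text
clock: 42.55
tcp_pos: [0.603, 0.2744, 0.1765]
tool_rot: [0.674, -0.209, 0.676, 0.209]
force: [-0.3, 0.7, -1.1]
finger_gap: 0.0255
```

```bash
python3 - <<'E'
from h import *
p,d=bot.capture("side");cv2.imwrite("pics/s20.png",cv2.resize(p[80:240,220:420,::-1],None,fx=3,fy=3))
find("top",(.475,.1508),.096,.108,.0315)
go([.475,.151,.175],.6)
E
```

```text
top 146 mean [0.475  0.1518 0.102 ] fit [0.4743 0.1505] rms 0.0010
tcp [0.6031 0.2745 0.1762] jaw 0.601 tool x [-0.003 -0.001 -1.   ] j6 -0.34 gap 0.0252 F [-0.4  0.6 -0.1] t 42.65
slide [0.0017, -0.0294, -0.1754] rot [0.001, -0.003, -0.001]
```

View pics/s20.png

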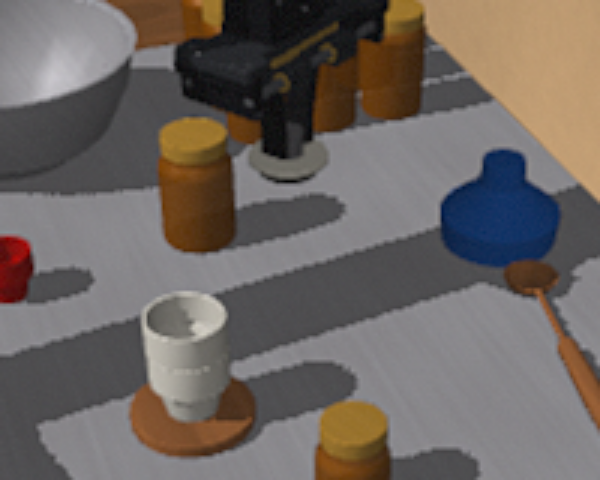

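carry_out --commands '[{"slide": [0, -0.003, -0.015], "delta_rot": [0, 0, 0]}, {"slide": [0, -0.007, -0.04], "delta_rot": [0, 0, 0]}, {"slide": [0, -0.012, -0.07], "delta_rot": [0, 0, 0]}, {"slide": [0, -0.017, -0.1], "delta_rot": [0, 0, 0]}, {"slide": [0, -0.022, -0.13], "delta_rot": [0, 0, 0]}, {"slide": [0, -0.026, -0.155], "delta_rot": [0, 0, 0]}, {"slide": [0, -0.029, -0.17], "delta_rot": [0, 0, 0]}, {"slide": [0, -0.0294, -0.1756], "delta_rot": [0, 0, 0]}, {"slide": [0, -0.0294, -0.1756], "delta_rot": [0, 0, 0]}, {"slide": [0.012, -0.0294, -0.1756], "delta_rot": [0, 0, 0]}, {"slide": [0.024, -0.0294, -0.1756], "delta_rot": [0, 0, 0]}, {"slide": [0.024, -0.0294, -0.1756], "delta_rot": [0, 0, 0]}, {"slide": [0.024, -0.0294, -0.1756], "delta_rot": [0, 0, 0]}]'

```text
clock: 44.28
tcp_pos: [0.4758, 0.1513, 0.1535]
tool_rot: [0.675, -0.209, 0.676, 0.209]
force: [-0.9, 0.3, -0.3]
finger_gap: 0.0251
```

```bash
python3 - <<'E'
from h import *
p,d=bot.capture("side");cv2.imwrite("pics/s21.png",cv2.resize(p[130:290,200:400,::-1],None,fx=3,fy=3))
go([.4747,.1508,.130],.6)
E
```

```text
tcp [0.4759 0.1513 0.1538] jaw 0.601 tool x [ 0.  0. -1.] j6 -0.52 gap 0.0251 F [0.3 0.5 0.2] t 44.33
slide [0.0238, 0.0003, -0.0013] rot [0.001, 0.0, 0.0]
```

View pics/s21.png

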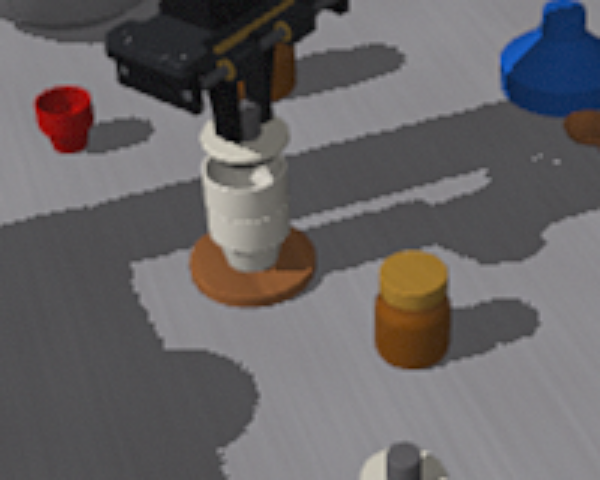

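carry_out --commands '[{"slide": [0.006, 0.0003, -0.001], "delta_rot": [0, 0, 0]}, {"slide": [0.012, 0.0003, -0.001], "delta_rot": [0, 0, 0]}, {"slide": [0.018, 0.0003, -0.001], "delta_rot": [0, 0, 0]}, {"slide": [0.021, 0.0003, -0.001], "delta_rot": [0, 0, 0]}, {"slide": [0.0225, 0.0003, -0.001], "delta_rot": [0, 0, 0]}, {"slide": [0.0225, 0.0003, -0.001], "delta_rot": [0, 0, 0]}]'

```text
clock: 45.08
tcp_pos: [0.4748, 0.1509, 0.1312]
tool_rot: [0.675, -0.209, 0.675, 0.209]
force: [-0.7, -0.3, 0.1]
finger_gap: 0.0253
```

```bash
python3 - <<'E'
from h import *
p,d=bot.capture("side");cv2.imwrite("pics/s22.png",cv2.resize(p[130:290,200:400,::-1],None,fx=3,fy=3))
go([.4747,.1508,.130],.6)
E
```

```text
tcp [0.4749 0.1509 0.1314] jaw 0.601 tool x [ 0.  0. -1.] j6 -0.52 gap 0.0249 F [ 1.1 -0.  -1.1] t 45.12
slide [0.0014, 0.0, -0.0002] rot [0.001, 0.0, 0.0]
```

View pics/s22.png

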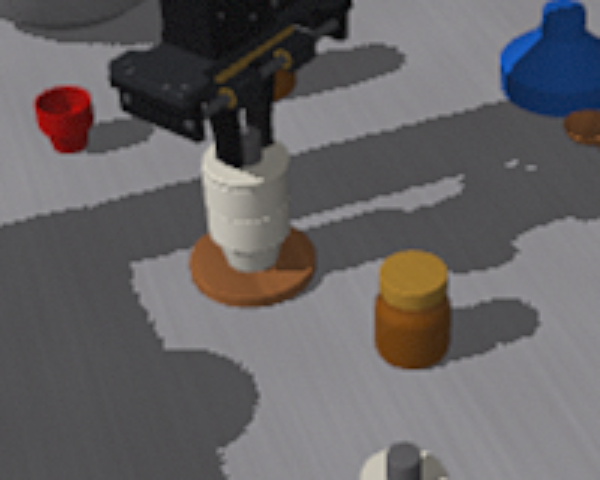

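carry_out --commands '[{"slide": [0.001, 0, 0], "delta_rot": [0, 0, 0]}, {"slide": [0.001, 0, 0], "delta_rot": [0, 0, 0]}]'

```text
clock: 45.38
tcp_pos: [0.4748, 0.1509, 0.1304]
tool_rot: [0.675, -0.209, 0.675, 0.209]
force: [-0.5, -0.5, 0.1]
finger_gap: 0.0253
```

carry_out --commands '[{"slide": [0, 0, 0], "delta_rot": [0, 0, 0]}, {"slide": [0, 0, 0], "delta_rot": [0, 0, 0]}, {"slide": [0, 0, 0], "delta_rot": [0, 0, 0]}, {"slide": [0, 0, 0], "delta_rot": [0, 0, 0]}, {"slide": [-0.02, 0, 0], "delta_rot": [0, 0, 0]}, {"slide": [-0.05, 0, 0], "delta_rot": [0, 0, 0]}, {"slide": [-0.09, 0, 0], "delta_rot": [0, 0, 0]}, {"slide": [-0.09, 0, 0], "delta_rot": [0, 0, 0]}, {"slide": [-0.09, 0, 0], "delta_rot": [0, 0, 0]}]' --gripper 110

```text
clock: 46.5
tcp_pos: [0.4742, 0.1508, 0.2199]
tool_rot: [0.675, -0.209, 0.676, 0.209]
force: [-1.0, 0.1, -0.1]
finger_gap: 0.0497
```

```bash
python3 - <<'E'
from h import *
find("side",(.475,.151),.122,.136,.008,"s23",rad=.02,white=False)
find("side",(.478,-.183),.104,.118,.008,rad=.02,white=False)
find("wrist",(.475,.151),.122,.136,.008,"w7",rad=.02,white=False)
im=cv2.imread("pics/s23.png");cv2.imwrite("pics/s23c.png",cv2.resize(im[150:350,200:400],None,fx=3,fy=3))
go([.4747,.1508,.165],.6)
E
```

```text
side 81 mean [0.4742 0.1477 0.1282] fit [0.4744 0.1482] rms 0.0033
side 110 mean [ 0.4759 -0.1857  0.1104] fit [ 0.4759 -0.1851] rms 0.0025
wrist 1097 mean [0.4735 0.1532 0.129 ] fit [0.4735 0.1532] rms 0.0031
tcp [0.4738 0.1508 0.2191] jaw 0.601 tool x [-0.003 -0.    -1.   ] j6 -0.52 gap 0.0497 F [-0.1  0.1  0.4] t 46.65
slide [0.054, -0.0005, 0.0009] rot [0.001, -0.003, -0.001]
```

View pics/s23c.png

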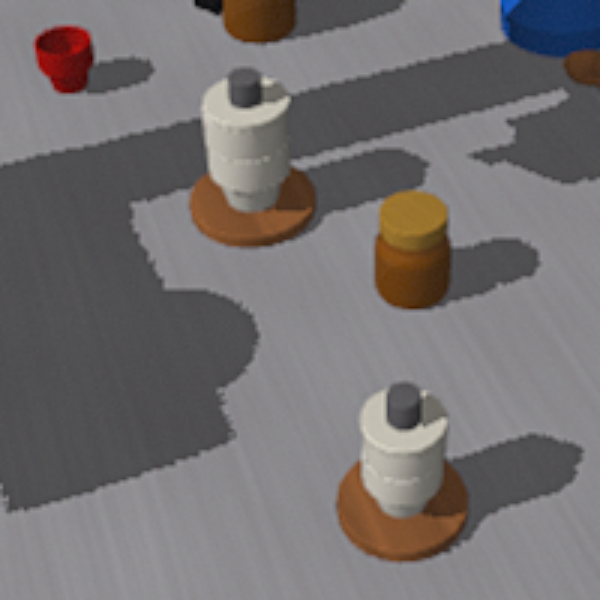

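carry_out --commands '[{"slide": [0, -0.0005, 0.0005], "delta_rot": [0, 0, 0]}, {"slide": [0, -0.0005, 0.0005], "delta_rot": [0, 0, 0]}, {"slide": [0, -0.0005, 0.0005], "delta_rot": [0, 0, 0]}, {"slide": [0, -0.0005, 0.0005], "delta_rot": [0, 0, 0]}, {"slide": [0, -0.0005, 0.0005], "delta_rot": [0, 0, 0]}, {"slide": [0.03, -0.0005, 0.0005], "delta_rot": [0, 0, 0]}, {"slide": [0.055, -0.0005, 0.0005], "delta_rot": [0, 0, 0]}, {"slide": [0.066, -0.0005, 0.0005], "delta_rot": [0, 0, 0]}, {"slide": [0.068, -0.0005, 0.0005], "delta_rot": [0, 0, 0]}, {"slide": [0.068, -0.0005, 0.0005], "delta_rot": [0, 0, 0]}]' --gripper 255

```text
clock: 47.9
tcp_pos: [0.476, 0.1508, 0.1528]
tool_rot: [0.676, -0.209, 0.675, 0.209]
force: [0.7, -0.4, 0.6]
finger_gap: 0.0005
```

```bash
python3 - <<'E'
from h import *
p,d=bot.capture("side");cv2.imwrite("pics/s24.png",cv2.resize(p[130:290,200:400,::-1],None,fx=3,fy=3))
go([.4745,.1508,.137],.6)
E
```

```text
tcp [0.4761 0.1508 0.1531] jaw 0.601 tool x [ 0.002  0.    -1.   ] j6 -0.52 gap 0.0006 F [-0.  -0.6 -0.6] t 47.95
slide [0.016, 0.0009, -0.0014] rot [0.001, 0.001, 0.001]
```

View pics/s24.png

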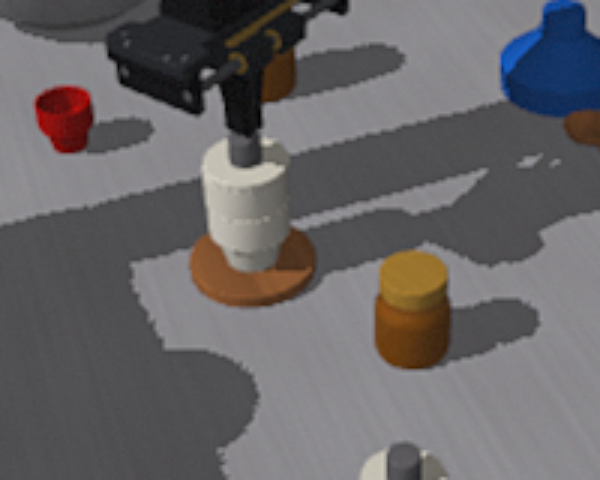

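carry_out --commands '[{"slide": [0.004, 0.001, -0.0013], "delta_rot": [0, 0, 0]}, {"slide": [0.008, 0.001, -0.0013], "delta_rot": [0, 0, 0]}, {"slide": [0.011, 0.001, -0.0013], "delta_rot": [0, 0, 0]}, {"slide": [0.013, 0.001, -0.0013], "delta_rot": [0, 0, 0]}, {"slide": [0.015, 0.001, -0.0013], "delta_rot": [0, 0, 0]}, {"slide": [0.015, 0.001, -0.0013], "delta_rot": [0, 0, 0]}]'

```text
clock: 48.7
tcp_pos: [0.474, 0.1509, 0.1381]
tool_rot: [0.676, -0.209, 0.675, 0.209]
force: [-1.3, -0.6, 5.7]
finger_gap: 0.0004
```

carry_out --commands '[{"slide": [0.001, 0, 0], "delta_rot": [0, 0, 0]}, {"slide": [0.0015, 0, 0], "delta_rot": [0, 0, 0]}, {"slide": [0.0015, 0, 0], "delta_rot": [0, 0, 0]}]'

```text
clock: 49.08
tcp_pos: [0.4743, 0.1509, 0.1373]
tool_rot: [0.676, -0.209, 0.675, 0.209]
force: [-2.5, 0.1, 12.0]
finger_gap: -0.0001
```

carry_out --commands '[{"slide": [0.001, 0, 0], "delta_rot": [0, 0, 0]}, {"slide": [0.002, 0, 0], "delta_rot": [0, 0, 0]}, {"slide": [0.002, 0, 0], "delta_rot": [0, 0, 0]}]'

```text
clock: 49.45
tcp_pos: [0.4752, 0.1511, 0.1372]
tool_rot: [0.677, -0.21, 0.674, 0.209]
force: [-3.1, -0.3, 25.1]
finger_gap: 0.0007
```

Hit the stop (25 N, TCP not sinking further): large button fully down. Retreat and go to the small one.

carry_out --commands '[{"slide": [-0.005, 0, 0], "delta_rot": [0, 0, 0]}, {"slide": [-0.02, 0, 0], "delta_rot": [0, 0, 0]}, {"slide": [-0.05, 0, 0], "delta_rot": [0, 0, 0]}, {"slide": [-0.07, 0, 0], "delta_rot": [0, 0, 0]}, {"slide": [-0.07, 0, 0], "delta_rot": [0, 0, 0]}, {"slide": [-0.07, 0, 0], "delta_rot": [0, 0, 0]}]'

```text
clock: 50.2
tcp_pos: [0.4732, 0.1508, 0.203]
tool_rot: [0.675, -0.209, 0.676, 0.209]
force: [-0.2, 0.7, -0.2]
finger_gap: 0.0003
```

```bash
python3 - <<'E'
from h import *
find("side",(.475,.151),.11,.126,.008,"s25",rad=.02,white=False)
im=cv2.imread("pics/s25.png");cv2.imwrite("pics/s25c.png",cv2.resize(im[150:350,200:400],None,fx=3,fy=3))
go([.4775,-.1836,.19],.6)
E
```

```text
side 92 mean [0.4739 0.1468 0.1172] fit [0.4745 0.1476] rms 0.0033
tcp [0.473  0.1507 0.2028] jaw 0.601 tool x [-0.002 -0.    -1.   ] j6 -0.52 gap 0.0005 F [-0.1  0.4 -1.3] t 50.25
slide [0.0128, -0.2783, -0.1853] rot [0.001, -0.002, -0.001]
```

View pics/s25c.png

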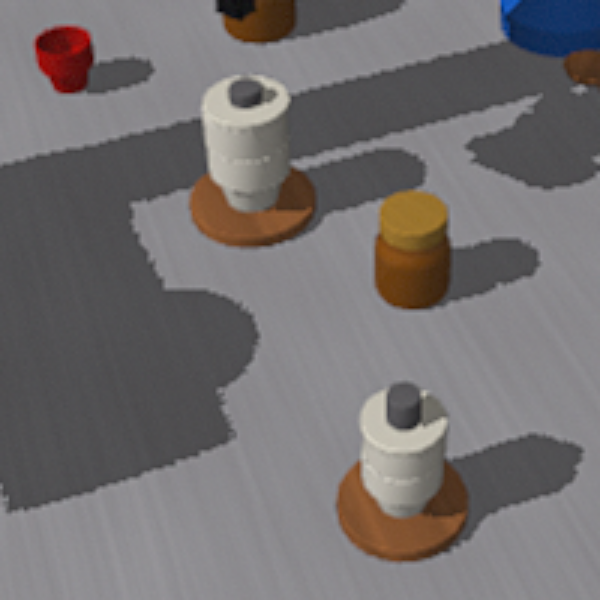

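carry_out --commands '[{"slide": [0.01, -0.278, -0.185], "delta_rot": [0, 0, 0]}, {"slide": [0.01, -0.278, -0.185], "delta_rot": [0, 0, 0]}, {"slide": [0.01, -0.278, -0.185], "delta_rot": [0, 0, 0]}, {"slide": [0.01, -0.278, -0.185], "delta_rot": [0, 0, 0]}, {"slide": [0.01, -0.278, -0.185], "delta_rot": [0, 0, 0]}, {"slide": [0.01, -0.278, -0.185], "delta_rot": [0, 0, 0]}, {"slide": [0.01, -0.278, -0.185], "delta_rot": [0, 0, 0]}, {"slide": [0.01, -0.278, -0.185], "delta_rot": [0, 0, 0]}, {"slide": [0.01, -0.278, -0.185], "delta_rot": [0, 0, 0]}, {"slide": [0.01, -0.278, -0.185], "delta_rot": [0, 0, 0]}]'

```text
clock: 51.5
tcp_pos: [0.4785, -0.1816, 0.1939]
tool_rot: [0.675, -0.21, 0.675, 0.21]
force: [1.2, 0.7, -1.1]
finger_gap: 0.0007
```

```bash
python3 - <<'E'
from h import *
go([.4778,-.1837,.134],.6)
E
```

```text
tcp [ 0.4785 -0.1816  0.1939] jaw 0.603 tool x [-0.  0. -1.] j6 -1.18 gap 0.0007 F [ 1.2  0.7 -1.1] t 51.50
slide [0.0599, -0.0013, -0.0017] rot [0.003, -0.0, -0.0]
```

carry_out --commands '[{"slide": [0.03, -0.0013, -0.0015], "delta_rot": [0, 0, 0]}, {"slide": [0.05, -0.0013, -0.0015], "delta_rot": [0, 0, 0]}, {"slide": [0.058, -0.0013, -0.0015], "delta_rot": [0, 0, 0]}, {"slide": [0.058, -0.0013, -0.0015], "delta_rot": [0, 0, 0]}, {"slide": [0.058, -0.0013, -0.0015], "delta_rot": [0, 0, 0]}]'

```text
clock: 52.12
tcp_pos: [0.4785, -0.1851, 0.1365]
tool_rot: [0.676, -0.21, 0.675, 0.209]
force: [0.7, -0.0, -0.1]
finger_gap: 0.0007
```

```bash
python3 - <<'E'
from h import *
p,d=bot.capture("side");cv2.imwrite("pics/s26.png",cv2.resize(p[220:380,250:450,::-1],None,fx=3,fy=3))
go([.4778,-.1837,.119],.6)
E
```

```text
tcp [ 0.4785 -0.1852  0.1366] jaw 0.601 tool x [ 0.001 -0.001 -1.   ] j6 -1.19 gap 0.0003 F [ 0.2 -0.  -0.5] t 52.17
slide [0.0176, 0.0017, 0.0003] rot [0.001, 0.001, 0.002]
```

View pics/s26.png

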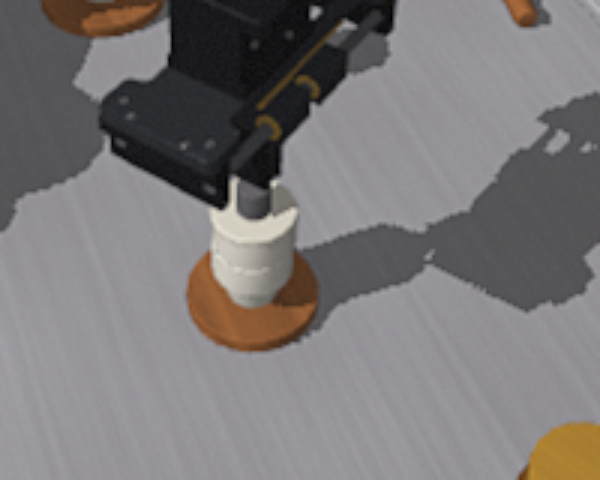

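carry_out --commands '[{"slide": [0.004, 0.0015, 0], "delta_rot": [0, 0, 0]}, {"slide": [0.008, 0.0015, 0], "delta_rot": [0, 0, 0]}, {"slide": [0.012, 0.0015, 0], "delta_rot": [0, 0, 0]}, {"slide": [0.015, 0.0015, 0], "delta_rot": [0, 0, 0]}, {"slide": [0.017, 0.0015, 0], "delta_rot": [0, 0, 0]}, {"slide": [0.018, 0.0015, 0], "delta_rot": [0, 0, 0]}, {"slide": [0.018, 0.0015, 0], "delta_rot": [0, 0, 0]}]'

```text
clock: 53.05
tcp_pos: [0.4776, -0.184, 0.1193]
tool_rot: [0.676, -0.21, 0.675, 0.209]
force: [-1.5, 0.4, 12.2]
finger_gap: 0.0005
```

carry_out --commands '[{"slide": [0.001, 0, 0], "delta_rot": [0, 0, 0]}, {"slide": [0.002, 0, 0], "delta_rot": [0, 0, 0]}, {"slide": [0.002, 0, 0], "delta_rot": [0, 0, 0]}]'

```text
clock: 53.42
tcp_pos: [0.4784, -0.1844, 0.1191]
tool_rot: [0.676, -0.21, 0.674, 0.208]
force: [-3.2, 1.6, 24.9]
finger_gap: 0.0004
```

carry_out --commands '[{"slide": [-0.005, 0, 0], "delta_rot": [0, 0, 0]}, {"slide": [-0.02, 0, 0], "delta_rot": [0, 0, 0]}, {"slide": [-0.05, 0, 0], "delta_rot": [0, 0, 0]}, {"slide": [-0.1, 0, 0], "delta_rot": [0, 0, 0]}, {"slide": [-0.14, 0, 0], "delta_rot": [0, 0, 0]}, {"slide": [-0.14, 0, 0], "delta_rot": [0, 0, 0]}, {"slide": [-0.14, 0, 0], "delta_rot": [0, 0, 0]}]'

```text
clock: 54.3
tcp_pos: [0.4764, -0.1833, 0.2553]
tool_rot: [0.675, -0.209, 0.676, 0.21]
force: [-0.5, -0.7, -0.3]
finger_gap: 0.0005
```

```bash
python3 - <<'E'
from h import *
find("side",(.475,.151),.112,.126,.008,"s27",rad=.02,white=False)
find("side",(.478,-.183),.097,.11,.008,rad=.02,white=False)
im=cv2.imread("pics/s27.png");cv2.imwrite("pics/s27c.png",cv2.resize(im[150:350,200:400],None,fx=3,fy=3))
s=bot.sense(); print(s["force"],s["tcp_pos"],s["clock"])
E
```

```text
side 77 mean [0.4741 0.1474 0.1184] fit [0.474  0.1479] rms 0.0033
side 102 mean [ 0.4762 -0.1854  0.1013] fit [ 0.4767 -0.1846] rms 0.0025
[ 0.30708072 -0.00576919 -0.74487311] [ 0.47608826 -0.18315125  0.25435975] 54.4
```

View pics/s27c.png

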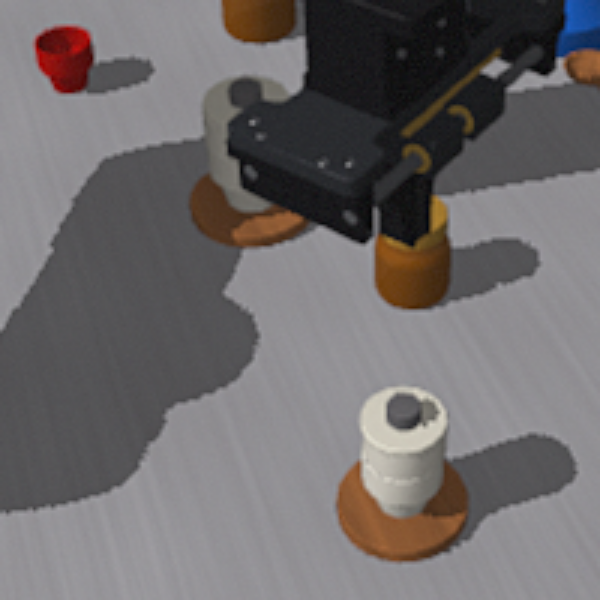

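```bash
python3 -c "
from bench import bot
print(bot.close_job())"
```

```text
the job is handed in; nothing more can be done
None
```

I nested the two large and two small white cups on their boards, put the matching lid on each stack, then pressed both buttons down, and handed the job in at about 54 s. Only two cups of each size were in view. I left the red look-alike alone, and no jar was touched.

**Last checks:**
- **Buttons:** each one stopped moving at about 25 N. In the side view the large button top read 0.118 m (about 0.120 expected) and the small one 0.101 m (about 0.102 expected).
- **Lids and stacks:** both lids looked flat. The boards measured (0.475, 0.150) for the large and (0.478, −0.183) for the small. By the top camera the large stack, before its lid, was about 1 mm off centre. The small stack, seen only from the side before its lid, was also about 1 mm off.
- **Disagreements:** the wrist camera differed from the top camera by 2–4 mm, so I followed the top camera and the arm's own readings. The side-camera estimates of the large button centre were up to 3.5 mm off in y, still well inside the tolerance.
- **Arm:** it was raised clear of everything with no contact force when I handed in.

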